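# Sort dowel offcuts by thickness on the board and chock the row

## Robot

A 7-joint arm with a two-finger parallel gripper is mounted at the origin on the work surface. World frame = base frame: x ahead of the robot, y to its left, z up, the work surface at z = 0. Lengths are in m, angles in rad, forces in N, time in s.
With the tool pointing down it reaches from about 0.4 to 0.85 m from the base axis. Payload 4.5 kg.
Tool frame: the origin (TCP) lies at the very end of the fingers, on their centre line; the grasp point (between the pads) lies 19 mm behind it (r.pinch_z is the distance from the TCP to the grasp point, in m); x points along the fingers, y is the direction in which the jaws open and shut, and the axes are right-handed (so a half turn about x gives the same grasp; the last joint's range is limited). The gripper opens to 88 mm and grips with 3 to 60 N. Pads are 18 mm wide; open, the fingers measure 123 mm over their backs; the gripper's body (75 mm by 187 mm) begins 45 mm behind the grasp point.
Start: joints at [-1.202, 0.689, -0.195, 1.565, 0.157, 0.902, -0.215], TCP at [0.205, 0.59, 0.239] pointing down, gripper open.
Joint ranges: [-3.01, 3.01], [-0.46, 2.08], [-1.47, 1.51], [0.13, 2.56], [-1, 4.14], [0.04, 2.09], [-2.66, 2.66]. Speed limits (rad/s): [2.57, 2.57, 3.14, 3.14, 3.14, 3.14, 3.14].

## Interface

Orientations are given as a unit quaternion [x, y, z, w].
In Python, from plant import telemetry, cams, job, r gives the robot as it stands.
- The arm moves only by the tool send_rows, never from a script. Its argument "commands" is one flat list of numbers, 7 for each row, row after row: the shift along the world's x, y, z as a fraction of full scale, then the turn, a rotation vector about the world's x, y, z as a fraction of full scale, then the closure, from 0 (fully open) to 1 (shut). In form: [dx, dy, dz, wx, wy, wz, claw, dx, dy, dz, wx, wy, wz, claw, ...]. A call has 1 to 12 rows; each row shifts and turns the pose as measured when the row begins; what a row does not reach is not made up. Full scale, the value 1, is 250 mm for a shift and 90 degrees for a turn. A row lasts 1/10 s, in which the tool goes at most 50 mm and 8.59 degrees, less where a joint would pass 70% of its speed; a pose out of reach is approached as far as the arm can. A call with a number of a shift or a turn outside -1 to 1 is refused whole. A call with a gripper value outside its range is refused whole. The fingers move at their own pace and stop on an object; "newtons" is the grip in N (left out, the last holds). Time passes only in rows, so rows that do not move let the fingers close. It gives the time, the measured TCP pose, the force and the opening at its end, in the units of the state.
- telemetry.get_state(): the state, without advancing time (a new reading comes with each control period).
- cams.snapshot(name): name is "side" or "top" or "wrist"; returns a dict with "image" (480x640x3 uint8, blue, green, red), "intrinsics" (3x3 intrinsics, pixels), "world_to_cam" (4x4, takes a point from world to camera coordinates). Camera axes: x right, y down, z forward; pixel columns grow to the right and rows downward; lengths in m; the calibration is good to about 2 mm. A picture is of the moment at which its call begins. There is no depth.
- job.finish_job(): hands the job in, once; it reports no verdict.
The state is a dict: "clock": time; "q": joint angles; "qd": joint speeds; "joint_torque": joint torques, N m; "tool_pos": TCP position; "eef_rot": TCP orientation; "contact_force": force on the tool from outside, world axes, zero at the start; "moment": the same for the moment, N m; "opening": opening from 0.0 (shut) to 1.0 (fully open).
Only numpy, scipy, OpenCV 4.12 (cv2) and the standard library are available. Lean on these libraries where they do the work, as an engineer would, in place of code of your own. Each camera call takes 0.05 s, during which the arm holds its last target.

## Task

Lay the four round dowel offcuts side by side on the grey sorting board, square across it and in one straight row along its middle, by thickness: the thickest against the raised end stop, then each next thinner one up against the one before. Close the row with the wedge chock, flat on its base along the thinnest dowel and up against it, so that nothing can roll away. Leave the glue bottle, the paint jar and the tin where they stand.

Things in the scene. Friction and masses are not known exactly. Their poses are not given: they have to be found in the camera images.
- dowel52: The thickest of the four round wooden dowel offcuts: plain brown solid cylinder, 52 mm in diameter, 60 mm long, lying on its side and free to roll, about 89 g. Origin at the cylinder's centre (26 mm above what it lies on); x runs along its axis (y and z turn as it rolls).
- dowel42: The second thickest of the four round wooden dowel offcuts: plain brown solid cylinder, 42 mm in diameter, 60 mm long, lying on its side and free to roll, about 58 g. Origin at the cylinder's centre (21 mm above what it lies on); x runs along its axis (y and z turn as it rolls).
- dowel32: The third thickest of the four round wooden dowel offcuts: plain brown solid cylinder, 32 mm in diameter, 60 mm long, lying on its side and free to roll, about 34 g. Origin at the cylinder's centre (16 mm above what it lies on); x runs along its axis (y and z turn as it rolls).
- dowel22: The thinnest of the four round wooden dowel offcuts: plain brown solid cylinder, 22 mm in diameter, 60 mm long, lying on its side and free to roll, about 16 g. Origin at the cylinder's centre (11 mm above what it lies on); x runs along its axis (y and z turn as it rolls).
- chock: Loose wooden wedge chock: a ridge-shaped block of the same brown wood, 60 mm long (x), standing on its 40 mm wide flat base (y), 28 mm high, both long sides sloping up to a flat top 20 mm wide; end faces upright; same either way round; about 30 g. Origin at the centre of its underside, z up. The thinnest dowel touches its slope when their centres are 28 mm apart horizontally.
- board: Grey sorting board fixed to the bench: flat slab 100 mm wide (x), 340 mm long (y), 15 mm thick. Origin at the centre of its underside, z up; the row runs along its y, the dowels lie along its x. A raised end stop stands at one end (either +y or -y); at the other end is only a flat 2 mm steel hanging plate (50 x 26 mm, look only, centre 148 mm from the board's centre).
- end_stop: Dark wooden end stop fixed across one end of the board: upright block 90 mm (x) by 24 mm thick (y) by 40 mm high, centre 148 mm from the board's centre, at the +y or the -y end. Origin at the centre of its underside, on the board's top; axes parallel to the board's; its flat inner face lies 12 mm from its origin towards the board's centre.
- glue_bottle: Bystander: white bottle with orange cap, 60 mm in diameter, 170 mm high, standing at the right. Origin at the centre of its underside.
- paint_jar: Bystander: red jar with white lid, 68 mm in diameter, 85 mm high, standing at the left. Origin at the centre of its underside.
- varnish_tin: Bystander: steel tin with a paper label, 80 mm in diameter, 75 mm high, standing at the right, nearer the robot than the glue bottle. Origin at the centre of its underside.
Things that resemble listed ones, but are neither listed nor needed, are in the scene too. What is shaped like the dowel52 but orange or pink is not meant.

How it is judged:
At the end, for the whole second after the job is handed in: On the board, still, from the stop: dowels 52, 42, 32, 22 mm, then the chock on its base; heights within 4 mm, axes within 0.2 rad of the board's x, centres within 15 mm of its middle line, centre distances (stop first) under 48, 57, 47, 36.5, 38 mm: gaps up to 10 mm (x of dowel52 in the frame of board between -0.015 and 0.015 m and z of dowel52 in the frame of board between 0.037 and 0.045 m and angle between the x axis of each of dowel52, dowel42, dowel32, dowel22, chock and the x axis of board, either way round below 0.2 rad and linear speed of each of dowel52, dowel42, dowel32, dowel22, chock below 0.02 m/s and x of dowel42 in the frame of board between -0.015 and 0.015 m and z of dowel42 in the frame of board between 0.032 and 0.04 m and x of dowel32 in the frame of board between -0.015 and 0.015 m and z of dowel32 in the frame of board between 0.027 and 0.035 m and x of dowel22 in the frame of board between -0.015 and 0.015 m and z of dowel22 in the frame of board between 0.022 and 0.03 m and x of chock in the frame of board between -0.015 and 0.015 m and z of chock in the frame of board between 0.011 and 0.019 m and angle between chock's own z axis and vertical below 0.15 rad and horizontal distance between end_stop and dowel52 below 0.048 m and horizontal distance between dowel52 and dowel42 below 0.057 m and horizontal distance between dowel42 and dowel32 below 0.047 m and horizontal distance between dowel32 and dowel22 below 0.0365 m and horizontal distance between dowel22 and chock below 0.038 m); the robot touches nothing.
It fails at once if the glue bottle is moved more than 25 mm or tipped (distance of glue_bottle from where it was at the start of the episode above 0.025 m or angle between glue_bottle's own z axis and vertical above 0.3 rad).
It fails at once if the paint jar is moved more than 25 mm or tipped (distance of paint_jar from where it was at the start of the episode above 0.025 m or angle between paint_jar's own z axis and vertical above 0.3 rad).
It fails at once if the varnish tin is moved more than 25 mm or tipped (distance of varnish_tin from where it was at the start of the episode above 0.025 m or angle between varnish_tin's own z axis and vertical above 0.3 rad).
It also fails if it takes over 109 s, if anything falls off the work surface, if the arm or the gripper's body presses on something with over 40 N, if the wrist force passes 120 N, or if a joint passes its speed limit or range.

## Working session

There is one attempt and no reset: what is moved stays moved. The work goes in short steps, Python scripts to look and compute and a tool call to move; the robot and the scene stay as the last step left them, time stands still between calls to the robot, and variables do not carry over. Pictures are saved under pics/ and viewed, and the job is handed in when it is done.

Besides the shell and the picture viewer there is one more tool, called after ">>>" by a JSON object that holds its "api" and its "payload". send_rows: Moves the arm, as the interface text tells. Its arguments: {"type":"object","properties":{"commands":{"type":"array"},"newtons":{"type":"number"}},"required":["commands"]}

```bash
ls; mkdir -p pics; python3 - <<'E'
from plant import telemetry,cams,job,r
import cv2
print(telemetry.get_state())
print([a for a in dir(r) if a[0]!='_'], r.pinch_z)
for n in("top","side","wrist"):
    s=cams.snapshot(n); cv2.imwrite(f"pics/{n}0.png",s["image"]); print(n,s["intrinsics"].tolist(),s["world_to_cam"].round(4).tolist())
E
```

```text
pics
{'clock': 0.0, 'q': array([-1.20218142,  0.69000715, -0.19451576,  1.56634917,  0.15729064,
        0.90248848, -0.21509811]), 'qd': array([-0.0012208 , -0.00193716,  0.0019333 , -0.00027969,  0.001066  ,
        0.00080421, -0.00056797]), 'joint_torque': array([-1.43026182e-04, -5.27558005e+01, -1.26655351e+00, -1.53423232e+01,
       -5.25395956e-02,  6.66994791e-03,  1.64593866e-04]), 'tool_pos': array([0.20520558, 0.58967749, 0.23789425]), 'eef_rot': array([ 0.1171393 ,  0.69729247, -0.11844869,  0.6971596 ]), 'contact_force': array([-0.15518057,  0.02124092,  0.08336966]), 'moment': array([0.00907665, 0.03114062, 0.05065788]), 'opening': 1.001434736471664}
['Unreachable', 'pinch_z'] 0.0187
top [[501.60289063790947, 0.0, 319.369864075708], [0.0, 501.60289063790947, 234.5343857014295], [0.0, 0.0, 1.0]] [[0.012, -0.9998, -0.0165, 0.0183], [-0.9955, -0.0104, -0.0944, 0.493], [0.0942, 0.0176, -0.9954, 1.297], [0.0, 0.0, 0.0, 1.0]]
side [[477.3937838820186, 0.0, 320.8295334185211], [0.0, 477.3937838820186, 240.01445199692967], [0.0, 0.0, 1.0]] [[0.7626, -0.6467, -0.0113, -0.3697], [-0.4786, -0.5524, -0.6825, 0.2775], [0.4352, 0.5259, -0.7308, 1.0102], [0.0, 0.0, 0.0, 1.0]]
wrist [[385.0219543742915, 0.0, 316.2246475807637], [0.0, 385.0219543742915, 244.7266957984621], [0.0, 0.0, 1.0]] [[0.3284, 0.9445, -0.0016, -0.6239], [0.9002, -0.3124, 0.3034, -0.0423], [0.2861, -0.1011, -0.9529, 0.3914], [0.0, 0.0, 0.0, 1.0]]
```

View pics/top0.png

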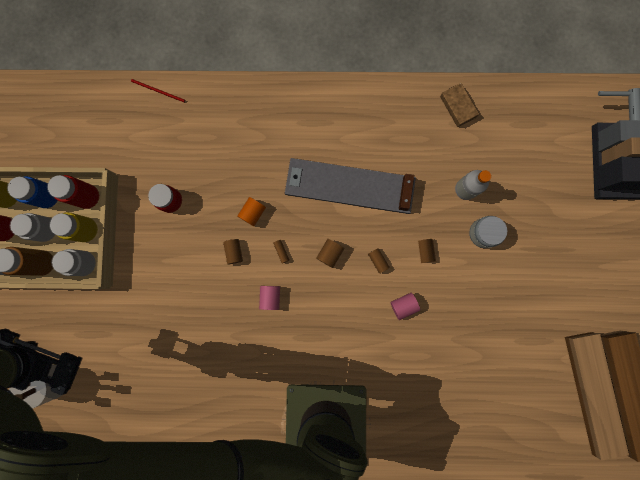

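View pics/side0.png

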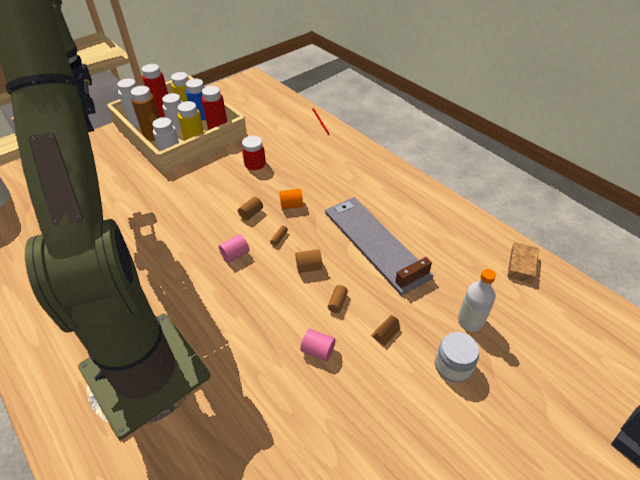

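```bash
python3 - <<'E'
import cv2,numpy as np
t=cv2.imread("pics/top0.png"); s=cv2.imread("pics/side0.png")
cv2.imwrite("pics/ct.png",cv2.resize(t[145:325,215:455],None,fx=3.3,fy=3.3,interpolation=cv2.INTER_CUBIC))
cv2.imwrite("pics/cs.png",cv2.resize(s[180:370,210:450],None,fx=3.1,fy=3.1,interpolation=cv2.INTER_CUBIC))
E
```

```text
(no output)
```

View pics/ct.png

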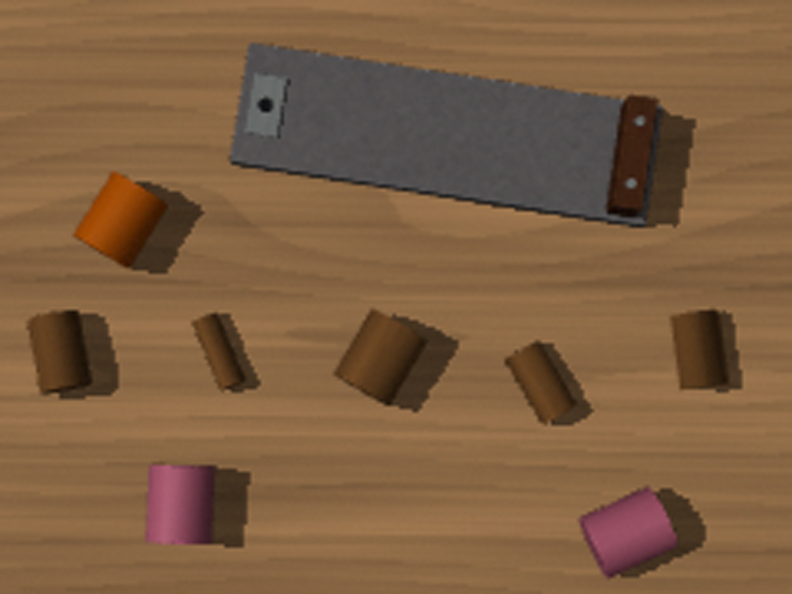

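View pics/cs.png

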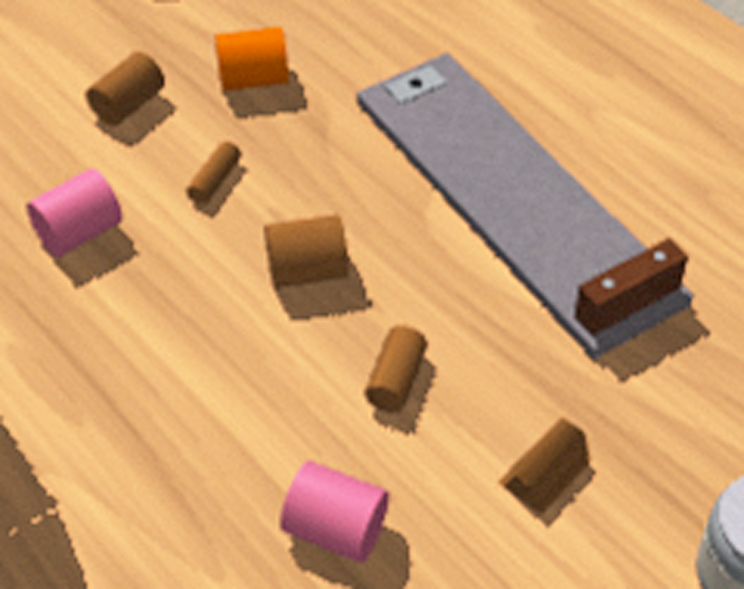

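```bash
cat > h.py <<'E'
import numpy as np, cv2
from scipy.spatial.transform import Rotation as R
from scipy.optimize import least_squares
def proj(s,P):
    P=np.atleast_2d(P); c=P@s["world_to_cam"][:3,:3].T+s["world_to_cam"][:3,3]; p=c@s["intrinsics"].T; return p[:,:2]/p[:,2:]
def ray(s,uv,z):
    W=s["world_to_cam"]; Rm=W[:3,:3]; o=-Rm.T@W[:3,3]
    uv=np.atleast_2d(uv).astype(float); d=np.c_[uv,np.ones(len(uv))]@np.linalg.inv(s["intrinsics"]).T@Rm
    return o+d*((z-o[2])/d[:,2])[:,None]
def model(n):
    if n=="chock": return np.array([[x,y,z] for x in(-.03,.03) for y,z in((-.02,0),(.02,0),(.01,.028),(-.01,.028))])
    d=int(n[-2:])/2000; a=np.linspace(0,2*np.pi,33)[:-1]
    return np.array([[x,d*np.cos(t),d+d*np.sin(t)] for x in(-.03,.03) for t in a])
def place(n,p,z0=0):
    M=model(n); c,s=np.cos(p[2]),np.sin(p[2])
    return np.c_[p[0]+c*M[:,0]-s*M[:,1],p[1]+s*M[:,0]+c*M[:,1],M[:,2]+z0]
def hull(s,n,p,z0=0): return cv2.convexHull(proj(s,place(n,p,z0)).astype(np.float32))[:,0]
def fit(s,n,corners,z0=0):
    c=np.array(corners,float); w=ray(s,c.mean(0),z0+.02)[0]
    # long edges 0->3 and 1->2
    e=ray(s,c,z0+.015); v=(e[3]-e[0])+(e[2]-e[1]); p=np.array([w[0],w[1],np.arctan2(v[1],v[0])])
    def res(p):
        h=hull(s,n,p,z0).reshape(-1,1,2)
        return [abs(cv2.pointPolygonTest(h,(float(a),float(b)),True)) for a,b in c]
    def cen(h):
        m=cv2.moments(h.reshape(-1,1,2)); return np.array([m['m10']/m['m00'],m['m01']/m['m00']])
    t=cen(c.astype(np.float32))
    for _ in range(20):
        g=cen(hull(s,n,p,z0)); a=ray(s,[t,g],z0+.02); p[:2]+=(a[0]-a[1])[:2]
    return p,res(p)
E
cat > a.py <<'E'
from plant import telemetry,cams
from h import *
s=cams.snapshot("top"); f=lambda L:np.array(L)/3.3+[215,145]
C={"dowel42":[(28,317),(78,311),(92,385),(42,394)],"dowel22":[(193,319),(220,313),(245,385),(226,391)],
"dowel52":[(376,309),(426,343),(388,404),(335,370)],"dowel32":[(506,358),(545,342),(578,405),(548,424)],"chock":[(671,314),(717,309),(728,386),(682,390)]}
im=s["image"].copy()
im=cv2.resize(im[145:325,215:455],None,fx=3.3,fy=3.3,interpolation=cv2.INTER_CUBIC)
for n,c in C.items():
    p,rs=fit(s,n,f(c)); print(n,p.round(4),np.round(rs,1))
    cv2.polylines(im,[((hull(s,n,p)-[215,145])*3.3).astype(int)],True,(0,255,0),1)
b=ray(s,f([(249,44),(661,102),(645,226),(233,162)]),.015); print(b.round(4)); print(np.linalg.norm(b-np.roll(b,-1,0),axis=1))
st=ray(s,f([(622,96),(658,99),(645,216),(608,212)]),.055);print(st.round(4),st.mean(0))
print("board",b.mean(0), np.arctan2(*( (b[0]+b[3]-b[1]-b[2])[[1,0]])))
cv2.imwrite("pics/ov.png",im)
print(R.from_quat(telemetry.get_state()["eef_rot"]).as_matrix().round(3))
E
python3 a.py
```

```text
dowel42 [ 0.4451  0.2506 -2.9302] [0.6 0.3 0.1 0.1]
dowel22 [ 0.4487  0.1233 -2.7407] [0.5 0.  1.1 0.6]
dowel52 [ 0.4438 -0.0056  2.5777] [0.3 0.7 0.4 0.5]
dowel32 [ 0.4265 -0.1353 -2.6122] [0.3 0.3 0.1 0.4]
chock [ 0.4535 -0.2628 -3.0073] [0.7 0.3 0.5 0.1]
[[ 0.6987  0.1043  0.015 ]
 [ 0.6535 -0.2304  0.015 ]
 [ 0.5522 -0.2169  0.015 ]
 [ 0.6012  0.1155  0.015 ]]
[0.33765736 0.10222274 0.33606461 0.09814879]
[[ 0.6494 -0.1929  0.055 ]
 [ 0.6473 -0.221   0.055 ]
 [ 0.5545 -0.2104  0.055 ]
 [ 0.5574 -0.1816  0.055 ]] [ 0.60212916 -0.20147652  0.055     ]
board [ 0.62640119 -0.0568672   0.015     ] 1.4304571687207928
[[-0.     0.328  0.945]
 [-0.001  0.945 -0.328]
 [-1.    -0.001  0.   ]]
```

View pics/ov.png

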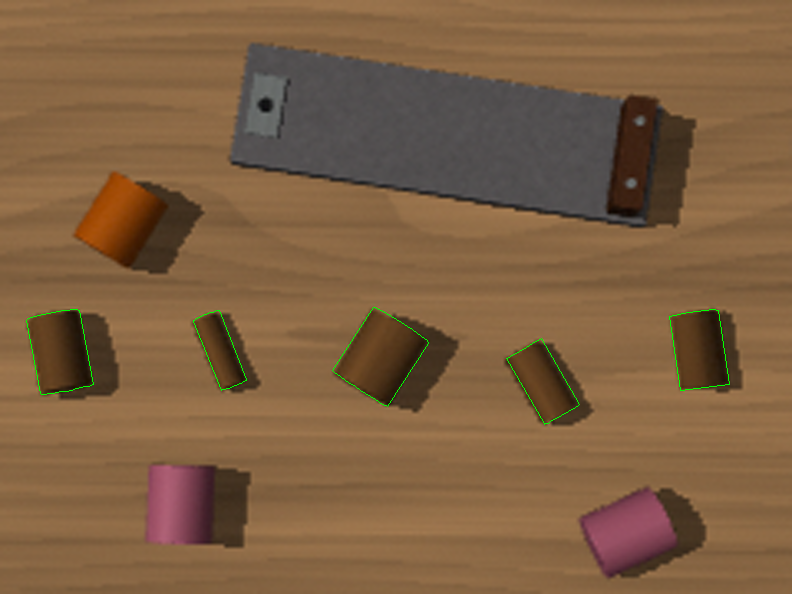

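>>> {"api": "send_rows", "payload": {"commands": [0.074,-0.184,0,0,0,-0.094,0,0.074,-0.184,0,0,0,-0.094,0,0.074,-0.184,0,0,0,-0.094,0,0.074,-0.184,0,0,0,-0.094,0,0.074,-0.184,0,0,0,-0.094,0,0.074,-0.184,0,0,0,-0.094,0,0.074,-0.184,0,0,0,-0.094,0,0.074,-0.184,0,0,0,-0.094,0,0.074,-0.184,0,0,0,-0.094,0,0.074,-0.184,0,0,0,-0.094,0,0.074,-0.184,0,0,0,-0.094,0,0.074,-0.184,0,0,0,-0.094,0], "newtons": 15}}

```text
clock: 1.4
tool_pos: [0.4226, 0.0367, 0.2385]
eef_rot: [0.623, 0.342, -0.614, 0.343]
contact_force: [1.1, 1.0, 0.7]
opening: 1.0
```

```bash
cat >> h.py <<'E'
def to(x,y,z,jaw):
    """remaining shift & turn in full-scale fractions; jaw in deg"""
    from plant import telemetry
    t=telemetry.get_state(); M=R.from_quat(t["eef_rot"]).as_matrix()
    j=np.radians(jaw); T=np.c_[[0,0,-1],[np.cos(j),np.sin(j),0],[np.sin(j),-np.cos(j),0]]
    best=R.from_matrix(T@M.T).as_rotvec(); T2=T*[1,-1,-1]; b2=R.from_matrix(T2@M.T).as_rotvec()
    if np.linalg.norm(b2)<np.linalg.norm(best): best=b2
    print("shift frac",((np.array([x,y,z])-t["tool_pos"])/.25).round(4).tolist(),"turn frac",(best/(np.pi/2)).round(4).tolist(),"q7",t["q"][6].round(2),"F",t["contact_force"].round(1),"pos",t["tool_pos"].round(4),"open",round(t["opening"]*88,1),"t",round(t["clock"],2))
def look(cam,fn,items=(),box=None,k=1):
    from plant import cams
    s=cams.snapshot(cam); im=s["image"].copy()
    for it in items: cv2.polylines(im,[hull(s,*it).astype(int)],True,(0,255,0),1)
    if box: im=im[box[1]:box[3],box[0]:box[2]]
    cv2.imwrite(fn,cv2.resize(im,None,fx=k,fy=k,interpolation=cv2.INTER_CUBIC)); return s
E
python3 - <<'E'
from h import *
to(.4438,-.0056,.12,-32.3)
look("wrist","pics/w1.png",[("dowel52",(.4438,-.0056,2.5777)),("dowel32",(.4265,-.1353,-2.6122)),("dowel22",(.4487,.1233,-2.7407)),("chock",(.4535,-.2628,-3.0073))])
E
```

```text
shift frac [0.085, -0.1694, -0.4741] turn frac [-0.003, 0.0075, -0.0025] q7 -0.52 F [1.1 1.  0.7] pos [0.4226 0.0367 0.2385] open 88.0 t 1.4
```

View pics/w1.png

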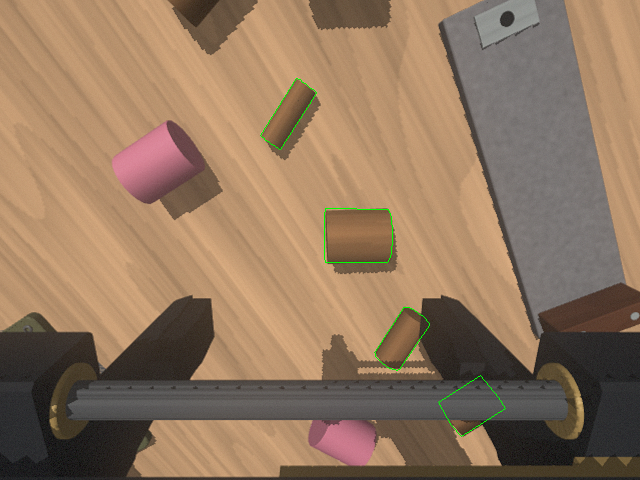

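>>> {"api": "send_rows", "payload": {"commands": [0.043,-0.085,-0.15,0,0.004,0,0,0.043,-0.085,-0.15,0,0.004,0,0,0,0,-0.17,0,0,0,0,0,0,0,0,0,0,0]}}

```text
clock: 1.85
tool_pos: [0.452, -0.0185, 0.1197]
eef_rot: [0.627, 0.332, -0.619, 0.338]
contact_force: [-0.3, 0.3, 0.1]
opening: 0.999
```

```bash
python3 - <<'E'
from h import *
to(.4438,-.0056,.009,-32.3)
E
```

```text
shift frac [-0.0329, 0.0515, -0.4428] turn frac [0.0007, 0.0083, 0.0128] q7 -0.36 F [-0.3  0.3  0.1] pos [ 0.452  -0.0185  0.1197] open 87.9 t 1.85
```

>>> {"api": "send_rows", "payload": {"commands": [-0.033,0.052,-0.1,0,0.008,0.012,0,0,0,0,0,0,0,0,0,0,-0.12,0,0,0,0,0,0,-0.12,0,0,0,0,0,0,0,0,0,0,0]}}

```text
clock: 2.35
tool_pos: [0.4515, -0.0039, 0.0428]
eef_rot: [0.622, 0.34, -0.616, 0.343]
contact_force: [-0.8, 0.4, 1.0]
opening: 0.999
```

```bash
python3 - <<'E'
from h import *
to(.4438,-.0056,.009,-32.3)
E
```

```text
shift frac [-0.0309, -0.007, -0.1353] turn frac [0.0001, 0.0054, -0.0012] q7 -0.25 F [-0.8  0.4  1. ] pos [ 0.4515 -0.0039  0.0428] open 87.9 t 2.35
```

>>> {"api": "send_rows", "payload": {"commands": [-0.031,-0.007,0,0,0.005,0,0,0,0,0,0,0,0,0]}}

```text
clock: 2.55
tool_pos: [0.4457, -0.0056, 0.0471]
eef_rot: [0.621, 0.341, -0.617, 0.343]
contact_force: [0.1, 0.2, -0.3]
opening: 1.002
```

```bash
python3 - <<'E'
from h import *
to(.4438,-.0056,.009,-32.3)
look("wrist","pics/w2.png",[("dowel52",(.4438,-.0056,2.5777))])
E
```

```text
shift frac [-0.0076, 0.0002, -0.1525] turn frac [0.0002, 0.0034, -0.0015] q7 -0.23 F [ 0.1  0.2 -0.3] pos [ 0.4457 -0.0056  0.0471] open 88.2 t 2.55
```

View pics/w2.png

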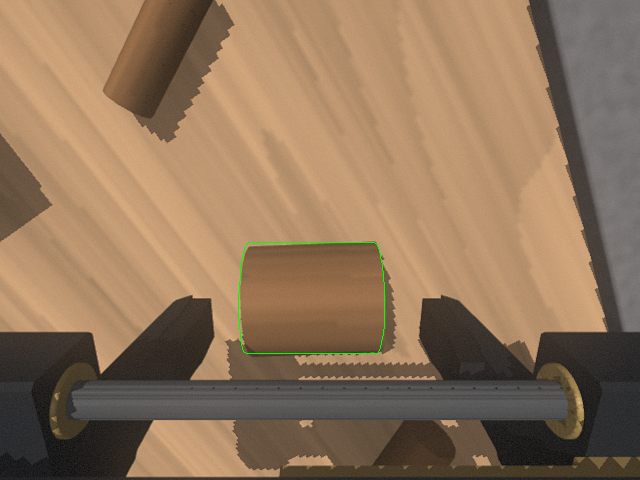

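>>> {"api": "send_rows", "payload": {"commands": [-0.008,0,-0.07,0,0.003,0,0,0,0,-0.07,0,0,0,0,0,0,-0.01,0,0,0,0,0,0,0,0,0,0,0]}}

```text
clock: 3.0
tool_pos: [0.4531, -0.0049, 0.0292]
eef_rot: [0.62, 0.342, -0.618, 0.342]
contact_force: [0.1, -0.5, 0.9]
opening: 0.998
```

```bash
python3 - <<'E'
from h import *
to(.4438,-.0056,.009,-32.3)
E
```

```text
shift frac [-0.0372, -0.0027, -0.0807] turn frac [-0.0011, 0.0014, -0.0017] q7 0.28 F [ 0.1 -0.5  0.9] pos [ 0.4531 -0.0049  0.0292] open 87.8 t 3.0
```

```bash
python3 - <<'E'
from plant import telemetry
t=telemetry.get_state();print(t["q"].round(3),t["qd"].round(3))
E
```

```text
[-0.116  0.896  0.044  2.217 -0.927  0.044  0.277] [-0.001 -0.022  0.002 -0.003  0.058  0.004 -0.062]
```

>>> {"api": "send_rows", "payload": {"commands": [-0.018,-0.008,0.024,0,0,0,0,0,0,0,0,0,0,0,0,0,0,0,0,0,0]}}

```text
clock: 3.3
tool_pos: [0.4491, -0.007, 0.038]
eef_rot: [0.621, 0.342, -0.617, 0.342]
contact_force: [-0.5, 0.1, -0.4]
opening: 1.0
```

```bash
python3 - <<'E'
from h import *
to(.4438,-.0056,.009,-32.3)
look("wrist","pics/w3.png",[("dowel52",(.4438,-.0056,2.5777))])
from plant import telemetry
t=telemetry.get_state();print(t["q"].round(3),t["qd"].round(3))
E
```

```text
shift frac [-0.021, 0.0057, -0.1159] turn frac [-0.0014, 0.0037, -0.002] q7 0.28 F [-0.5  0.1 -0.4] pos [ 0.4491 -0.007   0.038 ] open 88.0 t 3.3
[-0.114  0.877  0.047  2.231 -0.925  0.047  0.279] [-0.     0.012 -0.003 -0.007 -0.007 -0.003  0.003]
```

View pics/w3.png

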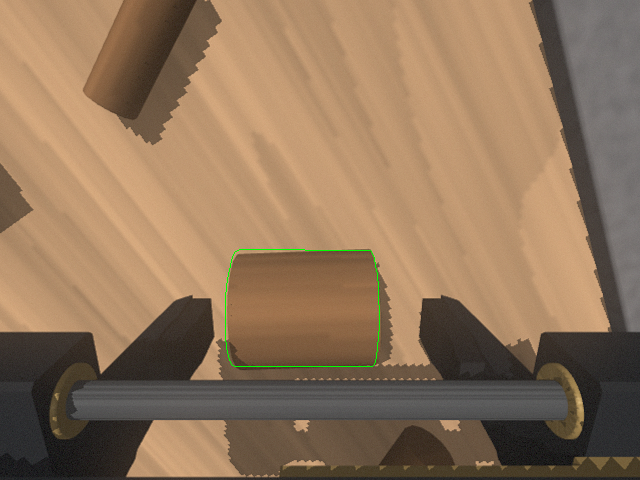

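>>> {"api": "send_rows", "payload": {"commands": [0.012,-0.006,-0.034,0,0,0,0,0,0,0,0,0,0,0,0,0,0,0,0,0,1,0,0,0,0,0,0,1,0,0,0,0,0,0,1,0,0,0,0,0,0,1,0,0,0,0,0,0,1], "newtons": 20}}

```text
clock: 4.05
tool_pos: [0.4518, -0.0079, 0.0309]
eef_rot: [0.621, 0.342, -0.618, 0.341]
contact_force: [-0.3, 0.4, -0.7]
opening: 0.677
```

```bash
python3 - <<'E'
from h import *
to(.4438,-.0056,.009,-32.3)
look("wrist","pics/w4.png")
E
```

```text
shift frac [-0.032, 0.0093, -0.0875] turn frac [-0.0022, 0.0024, -0.0002] q7 0.35 F [-0.3  0.4 -0.7] pos [ 0.4518 -0.0079  0.0309] open 59.6 t 4.05
```

View pics/w4.png

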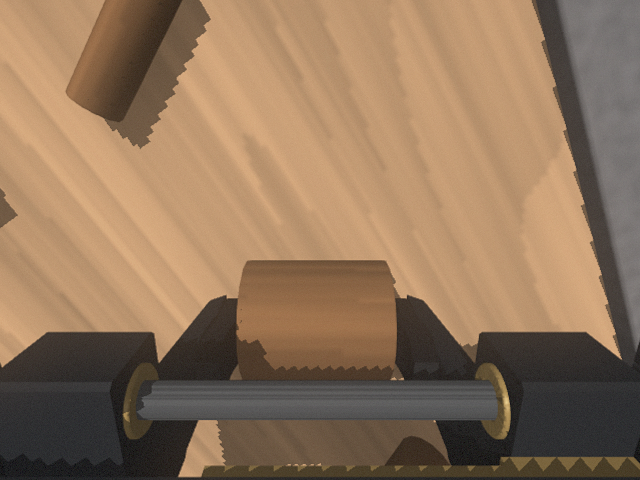

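>>> {"api": "send_rows", "payload": {"commands": [0,0,0.1,0,0,0,1,0,0,0.15,0,0,0,1,0.08,-0.08,0.15,0,0,0.04,1,0.12,-0.12,0,0,0,0.06,1,0.12,-0.12,0,0,0,0.06,1,0.12,-0.12,0,0,0,0.06,1,0.1,-0.08,0,0,0,0.04,1,0.05,-0.05,0,0,0,0,1,0,0,0,0,0,0,1,0,0,0,0,0,0,1]}}

```text
clock: 5.1
tool_pos: [0.6001, -0.1543, 0.1352]
eef_rot: [-0.531, -0.466, 0.535, -0.464]
contact_force: [-0.2, 0.3, -0.8]
opening: 0.683
```

```bash
python3 - <<'E'
from h import *
to(.612,-.159,.1,-8)
E
```

```text
shift frac [0.0474, -0.019, -0.1408] turn frac [0.0009, -0.0039, -0.0026] q7 0.54 F [-0.2  0.3 -0.8] pos [ 0.6001 -0.1543  0.1352] open 60.1 t 5.1
```

>>> {"api": "send_rows", "payload": {"commands": [0.047,-0.019,-0.07,0,-0.004,0,1,0,0,-0.07,0,0,0,1,0,0,0,0,0,0,1]}}

```text
clock: 5.4
tool_pos: [0.6091, -0.1549, 0.0991]
eef_rot: [-0.532, -0.467, 0.533, -0.464]
contact_force: [-0.5, 0.8, -0.4]
opening: 0.681
```

```bash
python3 - <<'E'
from h import *
to(.612,-.159,.048,-8)
look("wrist","pics/w5.png")
look("top","pics/t5.png",[],(270,140,450,300),4)
E
```

```text
shift frac [0.0118, -0.0163, -0.2043] turn frac [-0.0015, -0.0022, -0.0033] q7 0.56 F [-0.5  0.8 -0.4] pos [ 0.6091 -0.1549  0.0991] open 59.9 t 5.4
```

View pics/w5.png

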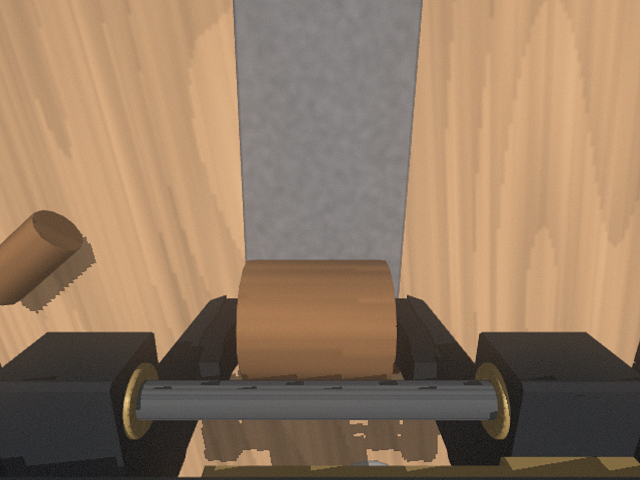

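View pics/t5.png

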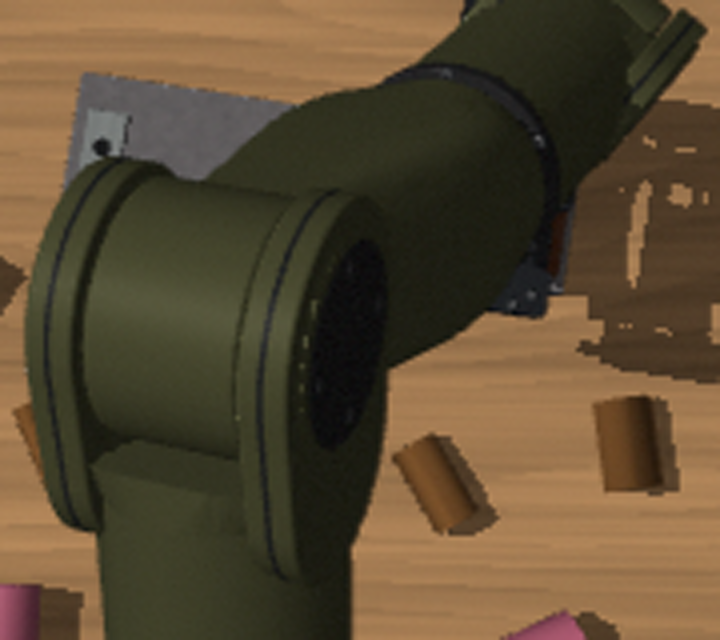

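>>> {"api": "send_rows", "payload": {"commands": [0.012,-0.016,-0.08,0,0,0,1,0,0,-0.08,0,0,0,1,0,0,-0.03,0,0,0,1,0,0,0,0,0,0,1]}}

```text
clock: 5.9
tool_pos: [0.6151, -0.1588, 0.0572]
eef_rot: [0.534, 0.464, -0.531, 0.467]
contact_force: [-0.9, 0.8, -0.4]
opening: 0.678
```

```bash
python3 - <<'E'
from h import *
to(.612,-.159,.047,-8)
E
```

```text
shift frac [-0.0124, -0.0008, -0.0406] turn frac [0.0002, 0.0037, -0.0042] q7 0.59 F [-0.9  0.8 -0.4] pos [ 0.6151 -0.1588  0.0572] open 59.7 t 5.9
```

>>> {"api": "send_rows", "payload": {"commands": [-0.012,0,-0.03,0,0,0,1,0,0,-0.012,0,0,0,1,0,0,0,0,0,0,1]}}

```text
clock: 6.2
tool_pos: [0.6129, -0.1589, 0.0484]
eef_rot: [0.534, 0.463, -0.53, 0.468]
contact_force: [-0.4, 0.9, -0.7]
opening: 0.679
```

```bash
python3 - <<'E'
from h import *
to(.611,-.166,.047,-8)
E
```

```text
shift frac [-0.0075, -0.0285, -0.0058] turn frac [0.0008, 0.0056, -0.0045] q7 0.6 F [-0.4  0.9 -0.7] pos [ 0.6129 -0.1589  0.0484] open 59.8 t 6.2
```

>>> {"api": "send_rows", "payload": {"commands": [-0.002,-0.012,-0.006,0,0.005,0,1,-0.002,-0.012,0,0,0,0,1,0,0,0,0,0,0,1]}}

```text
clock: 6.5
tool_pos: [0.6126, -0.1626, 0.0474]
eef_rot: [0.533, 0.467, -0.531, 0.466]
contact_force: [0.6, -0.4, -1.1]
opening: 0.681
```

>>> {"api": "send_rows", "payload": {"commands": [-0.001,-0.01,0,0,0,0,1,0,0,0,0,0,0,1]}}

```text
clock: 6.7
tool_pos: [0.6127, -0.1626, 0.0476]
eef_rot: [0.533, 0.468, -0.53, 0.465]
contact_force: [-0.4, 0.7, -0.9]
opening: 0.681
```

>>> {"api": "send_rows", "payload": {"commands": [-0.003,-0.02,-0.004,0,0,0,1,-0.002,-0.01,-0.004,0,0,0,1,0,0,0,0,0,0,1]}}

```text
clock: 7.0
tool_pos: [0.6129, -0.1626, 0.046]
eef_rot: [0.536, 0.472, -0.526, 0.463]
contact_force: [-0.8, -0.2, -0.3]
opening: 0.677
```

```bash
python3 - <<'E'
from h import *
to(.611,-.166,.047,-8)
look("side","pics/s6.png",[],(280,150,500,340),3.5)
E
```

```text
shift frac [-0.0077, -0.0136, 0.0038] turn frac [-0.0121, 0.001, -0.008] q7 0.61 F [-0.8 -0.2 -0.3] pos [ 0.6129 -0.1626  0.046 ] open 59.6 t 7.0
```

View pics/s6.png

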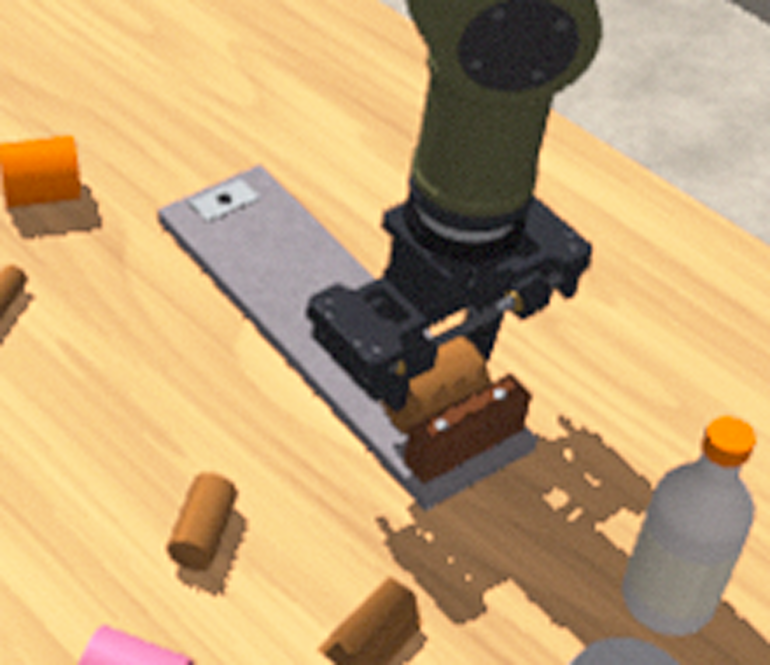

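>>> {"api": "send_rows", "payload": {"commands": [0,0,0,0,0,0,0,0,0,0,0,0,0,0,0,0,0,0,0,0,0,0,0,0,0,0,0,0,0,0,0.08,-0.012,0,-0.008,0,0,0,0.12,0,0,0,0,0,0,0.12,0,0,0,0,-0.04,0.1,0.1,0,0,0,0,-0.04,0.14,0.05,0,0,0,0,-0.04,0.18,0,0,0,0,0]}}

```text
clock: 8.05
tool_pos: [0.5816, -0.0729, 0.1688]
eef_rot: [-0.535, -0.452, 0.541, -0.465]
contact_force: [0.9, -0.1, -0.4]
opening: 1.0
```

```bash
python3 - <<'E'
from h import *
to(.4451,.2506,.12,12.1)
look("side","pics/s7.png",[],(280,150,500,340),3.5)
look("wrist","pics/w7.png")
E
```

```text
shift frac [-0.5459, 1.2941, -0.1951] turn frac [0.0111, 0.006, 0.2351] q7 0.41 F [ 0.9 -0.1 -0.4] pos [ 0.5816 -0.0729  0.1688] open 88.0 t 8.05
```

View pics/s7.png

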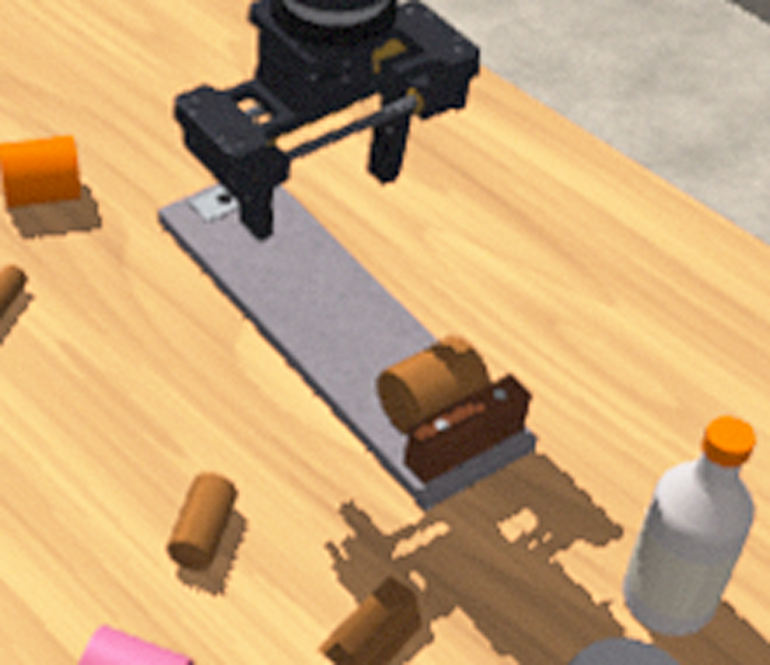

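View pics/w7.png

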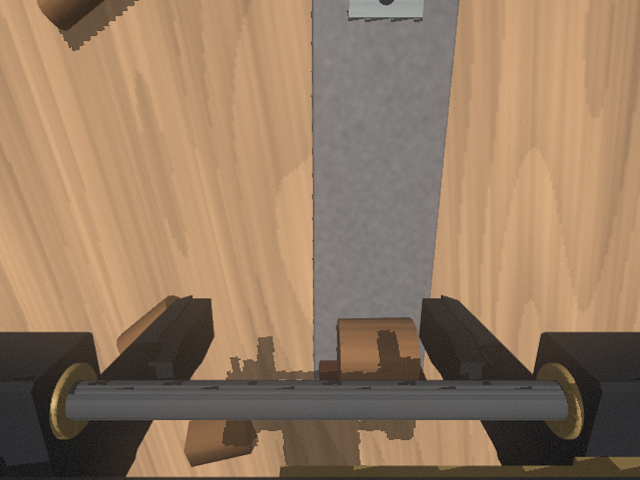

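>>> {"api": "send_rows", "payload": {"commands": [-0.07,0.162,0,0,0,0.05,0,-0.07,0.162,0,0,0,0.05,0,-0.07,0.162,0,0,0,0.05,0,-0.07,0.162,0,0,0,0.05,0,-0.07,0.162,0,0,0,0.03,0,-0.07,0.162,0,0,0,0,0,-0.07,0.15,-0.05,0,0,0,0,-0.04,0.08,-0.05,0,0,0,0,0,0,-0.05,0,0,0,0,0,0,0,0,0,0,0]}}

```text
clock: 9.15
tool_pos: [0.445, 0.2438, 0.1292]
eef_rot: [0.438, 0.548, -0.439, 0.561]
contact_force: [-0.1, -0.5, 0.1]
opening: 1.001
```

```bash
python3 - <<'E'
from h import *
to(.4451,.2506,.09,12.1)
look("wrist","pics/w8.png",[("dowel42",(.4451,.2506,-2.93))])
s=look("top","pics/t8.png",[("dowel52",(.6111,-.1658,-.139),.015)],(270,140,450,300),4)
E
```

```text
shift frac [0.0005, 0.0272, -0.1566] turn frac [0.0075, 0.0092, -0.0138] q7 0.26 F [-0.1 -0.5  0.1] pos [0.445  0.2438 0.1292] open 88.1 t 9.15
```

View pics/w8.png

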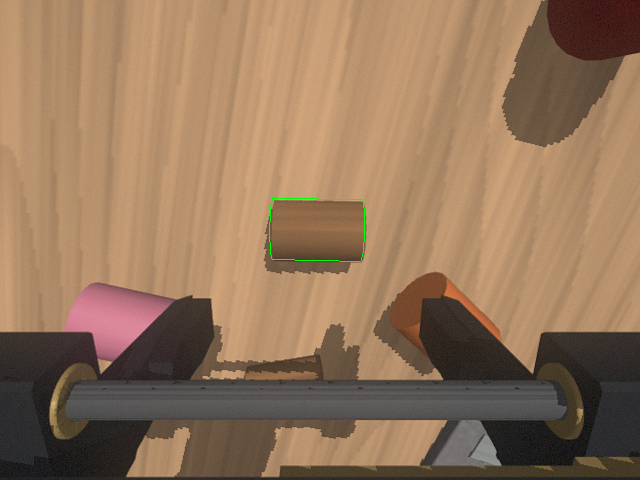

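View pics/t8.png

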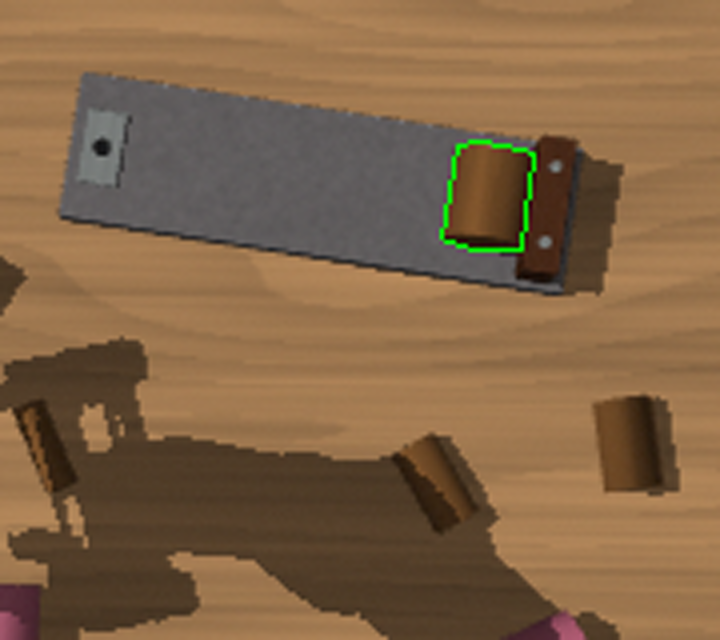

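>>> {"api": "send_rows", "payload": {"commands": [0,0.04,-0.12,0.007,0.009,-0.014,0,0,0,-0.12,0,0,0,0,0,0,-0.12,0,0,0,0,0,0,-0.06,0,0,0,0,0,0,0,0,0,0,0]}}

```text
clock: 9.75
tool_pos: [0.4543, 0.2493, 0.0265]
eef_rot: [0.452, 0.543, -0.444, 0.551]
contact_force: [-0.5, -0.7, 0.1]
opening: 1.002
```

```bash
python3 - <<'E'
from h import *
to(.4451,.2506,.006,12.1)
look("wrist","pics/w9.png",[("dowel42",(.4451,.2506,-2.93))])
from plant import telemetry
t=telemetry.get_state();print(t["q"].round(3))
E
```

```text
shift frac [-0.0368, 0.005, -0.082] turn frac [-0.0014, 0.0093, 0.0083] q7 0.33 F [-0.5 -0.7  0.1] pos [0.4543 0.2493 0.0265] open 88.2 t 9.75
[-0.712  0.929  0.197  2.042 -0.743  0.223  0.334]
```

View pics/w9.png

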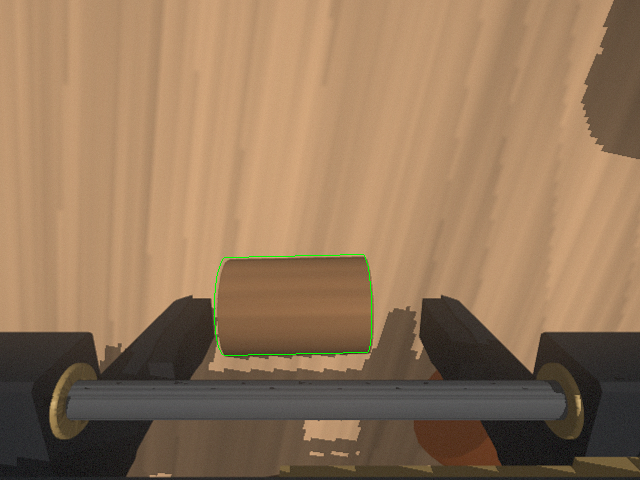

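>>> {"api": "send_rows", "payload": {"commands": [-0.037,0.005,0,0,0.009,0.008,0,0,0,0,0,0,0,0,-0.01,0,-0.04,0,0,0,0,-0.01,0,-0.03,0,0,0,0,0,0,0,0,0,0,0]}}

```text
clock: 10.3
tool_pos: [0.4422, 0.2508, 0.0126]
eef_rot: [0.448, 0.549, -0.442, 0.551]
contact_force: [0.8, -0.2, 0.2]
opening: 1.0
```

```bash
python3 - <<'E'
from h import *
to(.4451,.2506,.006,12.1)
from plant import telemetry
t=telemetry.get_state();print(t["q"].round(3))
E
```

```text
shift frac [0.0115, -0.0008, -0.0265] turn frac [-0.0028, 0.0046, 0.0004] q7 0.35 F [ 0.8 -0.2  0.2] pos [0.4422 0.2508 0.0126] open 88.0 t 10.3
[-0.693  0.949  0.144  2.064 -0.756  0.17   0.35 ]
```

Good enough; down a touch and close.

>>> {"api": "send_rows", "payload": {"commands": [0.011,0,-0.025,0,0.004,0,0,0,0,0,0,0,0,0,0,0,0,0,0,0,1,0,0,0,0,0,0,1,0,0,0,0,0,0,1,0,0,0,0,0,0,1,0,0,0,0,0,0,1]}}

```text
clock: 11.0
tool_pos: [0.4455, 0.2509, 0.0057]
eef_rot: [0.446, 0.551, -0.443, 0.549]
contact_force: [-0.2, 0.9, -1.0]
opening: 0.676
```

```bash
python3 - <<'E'
from h import *
to(.4451,.2506,.006,12.1)
E
```

```text
shift frac [-0.0014, -0.0011, 0.0014] turn frac [-0.0028, 0.0004, 0.0004] q7 0.35 F [-0.2  0.9 -1. ] pos [0.4455 0.2509 0.0057] open 59.5 t 11.0
```

>>> {"api": "send_rows", "payload": {"commands": [0,0,0.1,0,0,0,1,0,0,0.15,0,0,0,1,0,0,0.15,0,0,0,1,0.07,-0.16,0,0,0,-0.04,1,0.08,-0.17,0,0,0,-0.04,1,0.08,-0.17,0,0,0,-0.04,1,0.08,-0.17,0,0,0,-0.04,1,0.08,-0.17,0,0,0,-0.04,1,0.08,-0.17,0,0,0,-0.02,1,0.08,-0.15,0,0,0,0,1,0.06,-0.1,0,0,0,0,1,0,0,0,0,0,0,1]}}

```text
clock: 12.2
tool_pos: [0.5975, -0.0719, 0.1101]
eef_rot: [0.535, 0.467, -0.53, 0.464]
contact_force: [0.2, 0.3, -0.8]
opening: 0.677
```

```bash
python3 - <<'E'
from h import *
to(.6185,-.110,.06,-8)
E
```

```text
shift frac [0.0842, -0.1525, -0.2003] turn frac [-0.0044, 0.0017, -0.0034] q7 0.47 F [ 0.2  0.3 -0.8] pos [ 0.5975 -0.0719  0.1101] open 59.6 t 12.2
```

>>> {"api": "send_rows", "payload": {"commands": [0.05,-0.09,-0.06,-0.004,0,0,1,0.034,-0.06,-0.07,0,0,0,1,0,0,-0.05,0,0,0,1,0,0,0,0,0,0,1]}}

```text
clock: 12.6
tool_pos: [0.617, -0.107, 0.0629]
eef_rot: [0.533, 0.467, -0.531, 0.464]
contact_force: [-1.5, 0.7, -1.8]
opening: 0.679
```

```bash
python3 - <<'E'
from h import *
to(.6185,-.113,.021,-8)
look("wrist","pics/w10.png")
look("side","pics/s10.png",[],(280,150,500,340),3.5)
E
```

```text
shift frac [0.0062, -0.0241, -0.1676] turn frac [-0.0031, -0.0003, -0.004] q7 0.52 F [-1.5  0.7 -1.8] pos [ 0.617  -0.107   0.0629] open 59.7 t 12.6
```

View pics/w10.png

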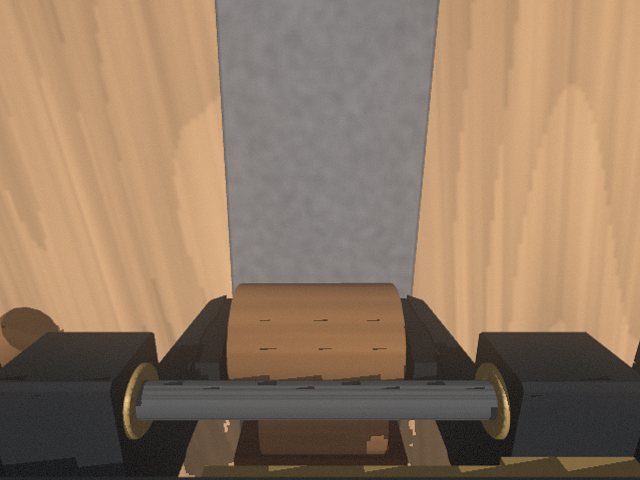

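View pics/s10.png

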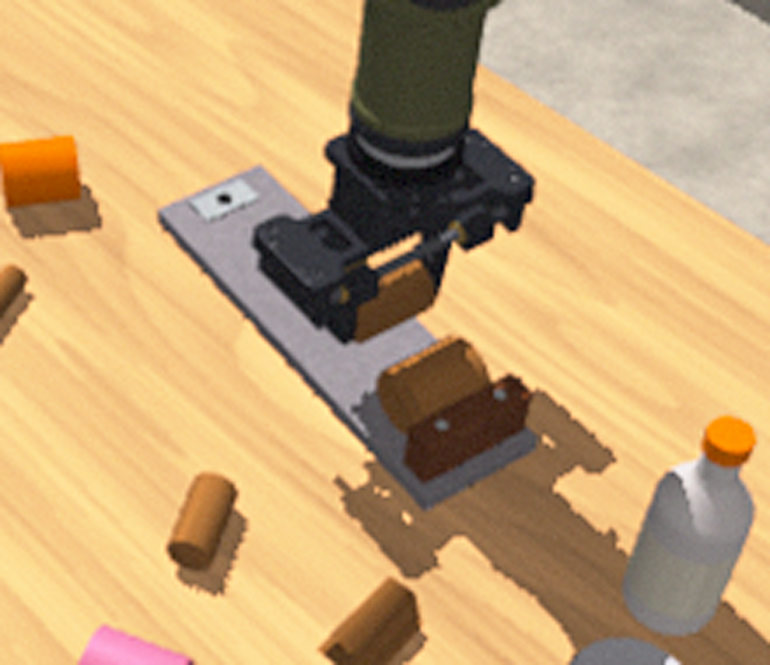

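>>> {"api": "send_rows", "payload": {"commands": [0.01,0,-0.07,0,0,0,1,0,0,-0.06,0,0,0,1,0,0,-0.03,0,0,0,1,0,0,0,0,0,0,1]}}

```text
clock: 13.1
tool_pos: [0.6208, -0.1032, 0.0225]
eef_rot: [0.533, 0.468, -0.529, 0.466]
contact_force: [-0.1, 0.4, -1.2]
opening: 0.681
```

```bash
python3 - <<'E'
from h import *
to(.6185,-.1196,.022,-8)
E
```

```text
shift frac [-0.009, -0.0654, -0.002] turn frac [-0.0038, 0.002, -0.0069] q7 0.54 F [-0.1  0.4 -1.2] pos [ 0.6208 -0.1032  0.0225] open 59.9 t 13.1
```

>>> {"api": "send_rows", "payload": {"commands": [-0.005,-0.03,-0.003,0,0,0,1,-0.004,-0.025,0,0,0,0,1,0,0,0,0,0,0,1]}}

```text
clock: 13.4
tool_pos: [0.6183, -0.1186, 0.0217]
eef_rot: [0.533, 0.467, -0.529, 0.466]
contact_force: [-0.7, 0.0, -0.5]
opening: 0.681
```

```bash
python3 - <<'E'
from h import *
to(.6185,-.1196,.0207,-8)
E
```

```text
shift frac [0.001, -0.0041, -0.0041] turn frac [-0.0033, 0.002, -0.0068] q7 0.56 F [-0.7  0.  -0.5] pos [ 0.6183 -0.1186  0.0217] open 60.0 t 13.4
```

>>> {"api": "send_rows", "payload": {"commands": [-0.002,-0.014,-0.005,0,0,0,1,0,0,0,0,0,0,1]}}

```text
clock: 13.6
tool_pos: [0.6187, -0.1183, 0.0212]
eef_rot: [0.535, 0.469, -0.527, 0.465]
contact_force: [-1.3, -0.5, -1.4]
opening: 0.677
```

>>> {"api": "send_rows", "payload": {"commands": [-0.001,-0.012,-0.003,0,0,0,1,0,0,0,0,0,0,1]}}

```text
clock: 13.8
tool_pos: [0.6192, -0.1186, 0.0209]
eef_rot: [0.536, 0.47, -0.525, 0.464]
contact_force: [0.2, 1.5, -0.5]
opening: 0.678
```

>>> {"api": "send_rows", "payload": {"commands": [0,0,0,0,0,0,0,0,0,0,0,0,0,0,0,0,0,0,0,0,0,0,0,0,0,0,0,0,0,0,0.06,-0.01,0,-0.006,0,0,0,0.1,0,0,0,0,0,0,0.12,0,0,0,0,0,0,0.12,0,0,0,0,-0.12,0,0.02,0,0,0.08,0,-0.12,0,0,0,0,0.08,0,-0.12,0,0,0,0,0.08,0,0,0,0,0,0,0,0]}}

```text
clock: 15.0
tool_pos: [0.5256, -0.1251, 0.1304]
eef_rot: [0.433, 0.555, -0.433, 0.564]
contact_force: [0.6, -0.1, 0.4]
opening: 1.004
```

```bash
cat >> h.py <<'E'
def to2(x,y,z,jaw,tilt):
    from plant import telemetry
    t=telemetry.get_state(); M=R.from_quat(t["eef_rot"]).as_matrix(); j=np.radians(jaw); az=np.arctan2(y,x)
    Rt=R.from_rotvec(tilt*np.array([-np.sin(az),np.cos(az),0])).as_matrix()
    T=Rt@np.c_[[0,0,-1],[np.cos(j),np.sin(j),0],[np.sin(j),-np.cos(j),0]]
    c=[R.from_matrix(A@M.T).as_rotvec() for A in (T,T*[1,-1,-1])]; b=min(c,key=np.linalg.norm)
    print("shift",((np.array([x,y,z])-t["tool_pos"])/.25).round(4).tolist(),"turn",(b/(np.pi/2)).round(4).tolist(),"F",t["contact_force"].round(1),"pos",t["tool_pos"].round(4),"open",round(t["opening"]*88,1),"t",round(t["clock"],2),"q",t["q"].round(2))
E
python3 - <<'E'
from h import *
to2(.4265,-.1353,.1,30.3,.12)
look("side","pics/s11.png",[],(280,150,500,340),3.5)
E
```

```text
shift [-0.3965, -0.041, -0.1216] turn [0.0373, 0.0761, 0.1753] F [ 0.6 -0.1  0.4] pos [ 0.5256 -0.1251  0.1304] open 88.4 t 15.0 q [-0.04  0.77  0.32  1.95 -0.46  0.49  0.86]
```

View pics/s11.png

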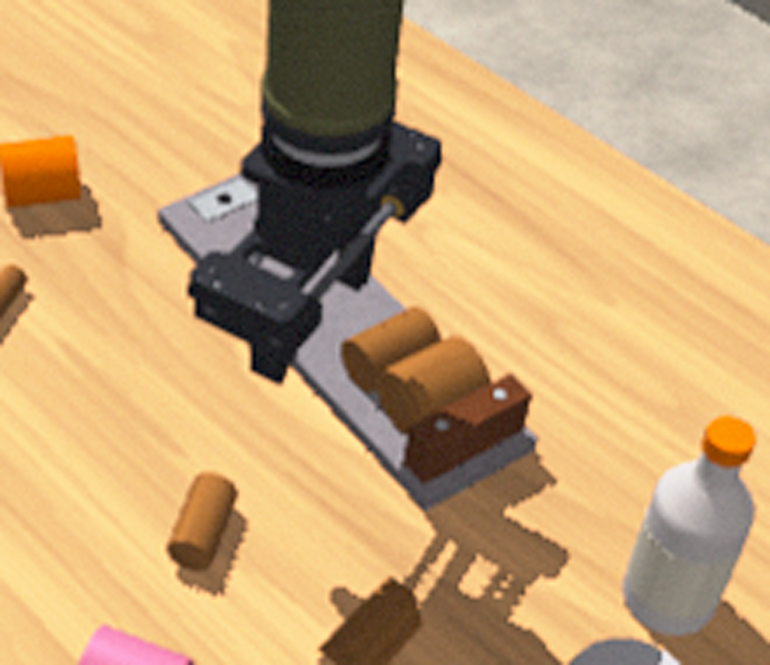

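>>> {"api": "send_rows", "payload": {"commands": [-0.05,0,0,0.019,0.04,0.08,0,-0.08,-0.01,0,0.019,0.036,0.08,0,-0.08,-0.01,0,0,0,0.02,0,-0.08,-0.01,0,0,0,0,0,-0.05,0,0,0,0,0,0,-0.02,0,0,0,0,0,0,0,0,0,0,0,0,0]}}

```text
clock: 15.75
tool_pos: [0.4462, -0.1347, 0.1303]
eef_rot: [0.339, 0.652, -0.357, 0.577]
contact_force: [0.8, 0.4, -0.0]
opening: 1.001
```

```bash
python3 - <<'E'
from h import *
to2(.4265,-.1353,.06,30.3,.12)
look("wrist","pics/w12.png",[("dowel32",(.4265,-.1353,-2.6122))])
E
```

```text
shift [-0.079, -0.0024, -0.281] turn [0.0025, 0.0066, -0.0069] F [ 0.8  0.4 -0. ] pos [ 0.4462 -0.1347  0.1303] open 88.1 t 15.75 q [ 0.06  0.73  0.24  2.05 -0.34  0.51  1.09]
```

View pics/w12.png

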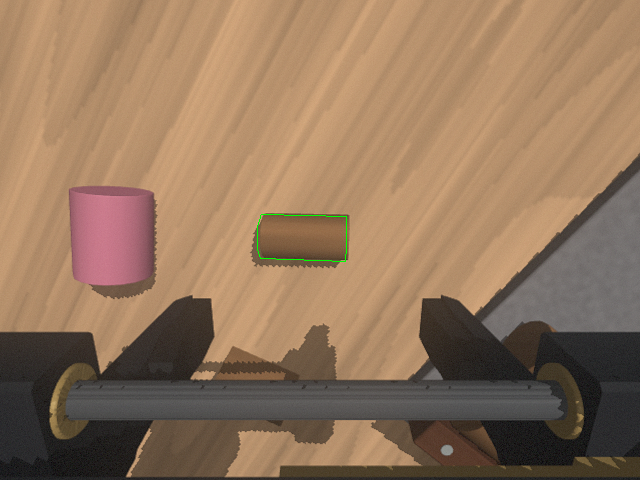

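>>> {"api": "send_rows", "payload": {"commands": [-0.05,0,-0.1,0.002,0.006,-0.006,0,-0.03,0,-0.12,0,0,0,0,-0.02,0,-0.07,0,0,0,0,0,0,0,0,0,0,0]}}

```text
clock: 16.2
tool_pos: [0.4294, -0.1352, 0.0556]
eef_rot: [0.342, 0.65, -0.359, 0.576]
contact_force: [-0.2, -0.5, 0.0]
opening: 0.998
```

```bash
python3 - <<'E'
from h import *
to2(.4265,-.1353,.04,30.3,.12)
look("wrist","pics/w13.png",[("dowel32",(.4265,-.1353,-2.6122))])
E
```

```text
shift [-0.0115, -0.0006, -0.0624] turn [0.0025, 0.0082, -0.002] F [-0.2 -0.5  0. ] pos [ 0.4294 -0.1352  0.0556] open 87.8 t 16.2 q [ 0.13  0.86  0.14  2.12 -0.39  0.29  1.14]
```

View pics/w13.png

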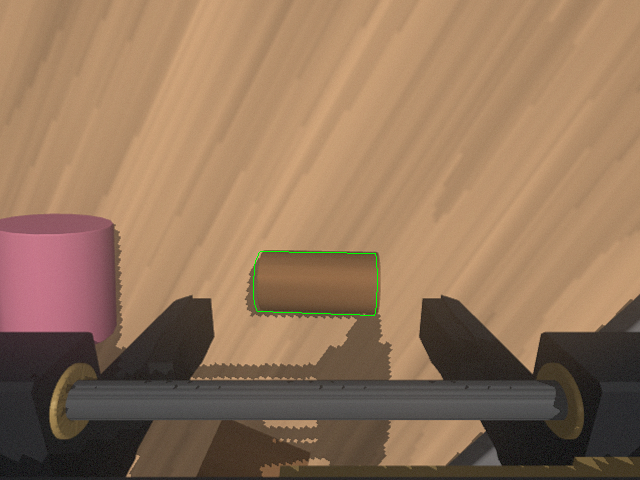

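>>> {"api": "send_rows", "payload": {"commands": [-0.015,0,-0.06,0.002,0.008,0,0,-0.01,0,-0.06,0,0,0,0,-0.01,0,-0.04,0,0,0,0,0,0,0,0,0,0,0]}}

```text
clock: 16.65
tool_pos: [0.4283, -0.1362, 0.0178]
eef_rot: [0.342, 0.65, -0.358, 0.576]
contact_force: [-0.4, -0.8, 0.8]
opening: 0.995
```

```bash
python3 - <<'E'
from h import *
to2(.4265,-.1353,.008,30.3,.12)
E
```

```text
shift [-0.0071, 0.0037, -0.039] turn [0.0028, 0.0077, -0.0028] F [-0.4 -0.8  0.8] pos [ 0.4283 -0.1362  0.0178] open 87.6 t 16.65 q [ 0.16  0.93  0.09  2.13 -0.41  0.21  1.15]
```

>>> {"api": "send_rows", "payload": {"commands": [-0.008,0.004,-0.036,0,0,0,0,0,0,0,0,0,0,0,0,0,0,0,0,0,1,0,0,0,0,0,0,1,0,0,0,0,0,0,1,0,0,0,0,0,0,1,0,0,0,0,0,0,1], "newtons": 15}}

```text
clock: 17.35
tool_pos: [0.4286, -0.1355, 0.0103]
eef_rot: [0.342, 0.649, -0.358, 0.578]
contact_force: [-0.3, -0.2, 0.5]
opening: 0.69
```

```bash
python3 - <<'E'
from h import *
to2(.4265,-.1353,.008,30.3,.12)
look("wrist","pics/w14.png")
E
```

```text
shift [-0.0084, 0.0009, -0.0093] turn [0.0037, 0.0107, -0.0031] F [-0.3 -0.2  0.5] pos [ 0.4286 -0.1355  0.0103] open 60.8 t 17.35 q [ 0.16  0.95  0.08  2.13 -0.41  0.18  1.15]
```

View pics/w14.png

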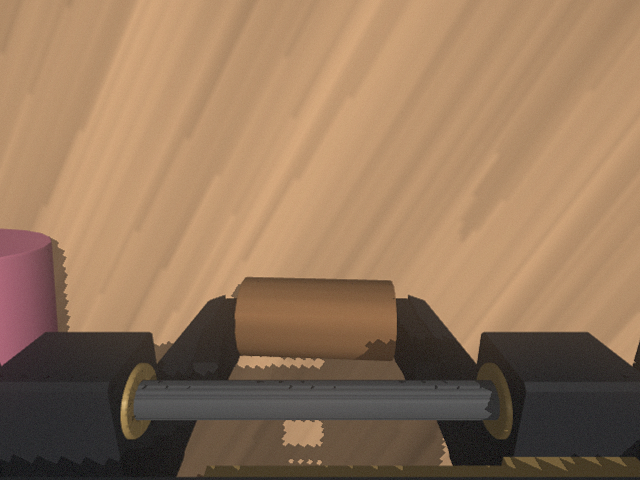

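>>> {"api": "send_rows", "payload": {"commands": [0,0,0.08,0,0,0,1,0,0,0.12,0,0,0,1,0.08,0,0.12,0,0,0,1,0.12,0.03,0.05,-0.019,-0.03,-0.06,1,0.12,0.03,0,-0.019,-0.046,-0.08,1,0.12,0.04,0,0,0,-0.08,1,0.12,0.06,0,0,0,-0.08,1,0.12,0.05,0,0,0,-0.08,1,0.08,0.03,0,0,0,-0.05,1,0,0,0,0,0,0,1], "newtons": 25}}

```text
clock: 18.4
tool_pos: [0.6218, -0.0712, 0.1076]
eef_rot: [-0.539, -0.447, 0.542, -0.465]
contact_force: [0.4, 0.1, -1.4]
opening: 0.691
```

```bash
python3 - <<'E'
from h import *
to2(.6235,-.070,.07,-8,0)
look("wrist","pics/w15.png")
E
```

```text
shift [0.0069, 0.0049, -0.1505] turn [0.0141, 0.0082, 0.0184] F [ 0.4  0.1 -1.4] pos [ 0.6218 -0.0712  0.1076] open 60.8 t 18.4 q [-0.24  0.92  0.51  1.7  -0.64  0.67  0.44]
```

View pics/w15.png

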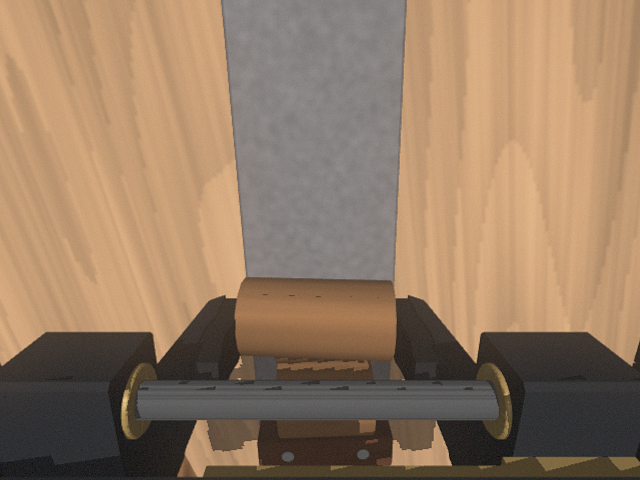

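>>> {"api": "send_rows", "payload": {"commands": [0.007,0.005,-0.08,0.014,0.008,0.018,1,0,0,-0.09,0,0,0,1,0,0,-0.08,0,0,0,1,0,0,-0.05,0,0,0,1,0,0,0,0,0,0,1]}}

```text
clock: 18.95
tool_pos: [0.6133, -0.0759, 0.0309]
eef_rot: [-0.531, -0.466, 0.536, -0.462]
contact_force: [0.3, -0.2, 0.4]
opening: 0.691
```

```bash
python3 - <<'E'
from h import *
to2(.6235,-.0823,.026,-8,0)
look("side","pics/s15.png",[],(280,150,500,340),3.5)
E
```

```text
shift [0.0409, -0.0256, -0.0198] turn [0.0002, -0.006, -0.0009] F [ 0.3 -0.2  0.4] pos [ 0.6133 -0.0759  0.0309] open 60.8 t 18.95 q [-0.17  1.02  0.41  1.72 -0.69  0.56  0.53]
```

View pics/s15.png

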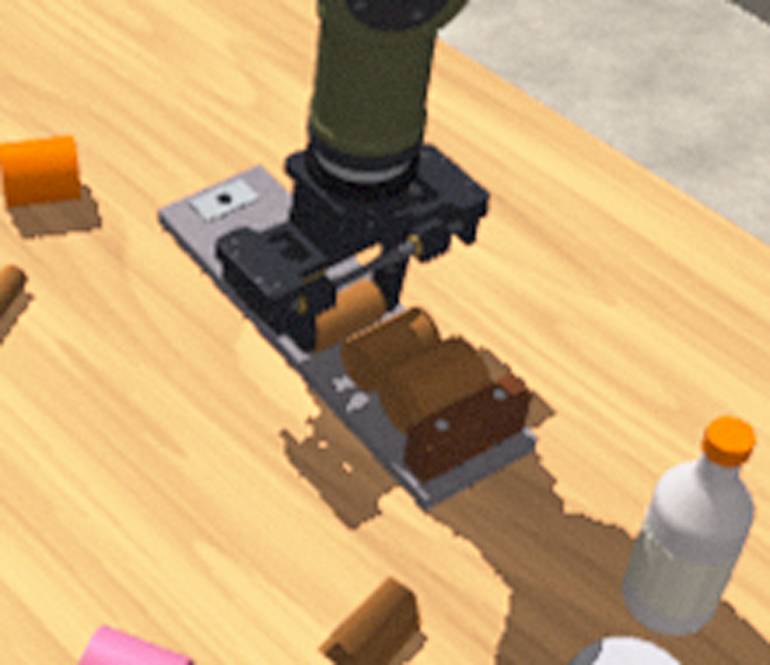

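>>> {"api": "send_rows", "payload": {"commands": [0.041,0.005,0,0,-0.006,0,1,0,0,0,0,0,0,1,0.006,0,-0.02,0,0,0,1,0,0,0,0,0,0,1]}}

```text
clock: 19.4
tool_pos: [0.6281, -0.076, 0.0297]
eef_rot: [0.535, 0.462, -0.532, 0.466]
contact_force: [-0.2, -0.1, 0.3]
opening: 0.685
```

```bash
python3 - <<'E'
from h import *
to2(.6235,-.0823,.026,-8,0)
E
```

```text
shift [-0.0185, -0.0254, -0.015] turn [0.0013, 0.0043, -0.0009] F [-0.2 -0.1  0.3] pos [ 0.6281 -0.076   0.0297] open 60.3 t 19.4 q [-0.17  1.03  0.41  1.69 -0.69  0.57  0.52]
```

>>> {"api": "send_rows", "payload": {"commands": [-0.012,-0.005,-0.018,0,0.004,0,1,-0.006,-0.018,-0.01,0,0,0,1,0,0,0,0,0,0,1]}}

```text
clock: 19.7
tool_pos: [0.6272, -0.0807, 0.0253]
eef_rot: [0.535, 0.463, -0.531, 0.467]
contact_force: [-1.1, -1.0, -0.8]
opening: 0.68
```

>>> {"api": "send_rows", "payload": {"commands": [-0.002,-0.014,0,0,0,0,1,0,0,0,0,0,0,1]}}

```text
clock: 19.9
tool_pos: [0.6263, -0.0845, 0.0252]
eef_rot: [0.534, 0.463, -0.531, 0.467]
contact_force: [0.3, -0.8, 0.2]
opening: 0.68
```

>>> {"api": "send_rows", "payload": {"commands": [-0.002,-0.014,0,0,0,0,1,0,0,0,0,0,0,1]}}

```text
clock: 20.1
tool_pos: [0.6262, -0.0867, 0.0251]
eef_rot: [0.535, 0.464, -0.53, 0.467]
contact_force: [0.6, -0.3, 1.5]
opening: 0.68
```

>>> {"api": "send_rows", "payload": {"commands": [-0.002,-0.014,0,0,0,0,1,0,0,0,0,0,0,1]}}

```text
clock: 20.3
tool_pos: [0.6263, -0.0868, 0.0251]
eef_rot: [0.535, 0.466, -0.529, 0.466]
contact_force: [-0.9, -1.6, 2.3]
opening: 0.681
```

```bash
python3 - <<'E'
from h import *
to2(.6235,-.0823,.025,-8,0)
look("side","pics/s16.png",[],(340,200,470,310),6)
E
```

```text
shift [-0.0113, 0.018, -0.0004] turn [-0.0039, 0.0047, -0.0046] F [-0.9 -1.6  2.3] pos [ 0.6263 -0.0868  0.0251] open 59.9 t 20.3 q [-0.14  1.03  0.4   1.69 -0.69  0.56  0.55]
```

View pics/s16.png

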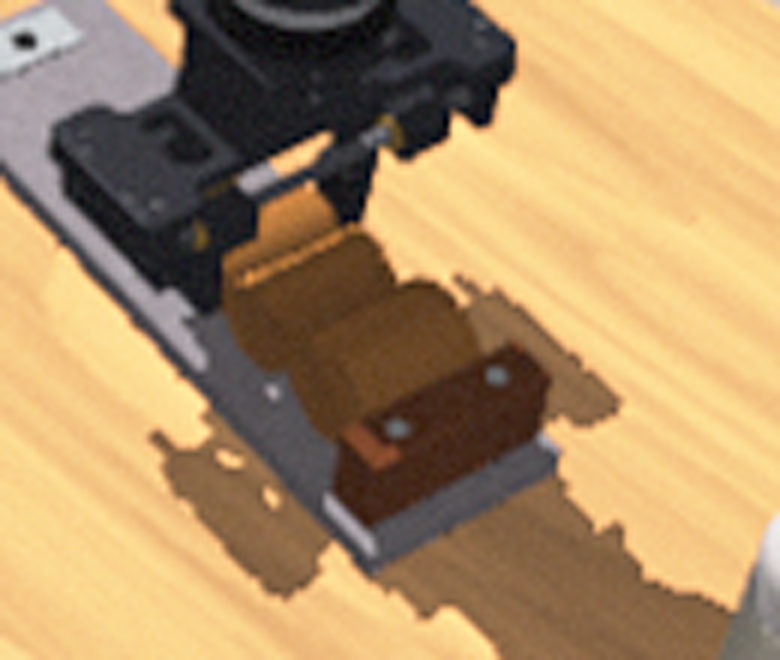

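>>> {"api": "send_rows", "payload": {"commands": [0,0,0,0,0,0,0,0,0,0,0,0,0,0,0,0,0,0,0,0,0,0,0,0,0,0,0,0,0,0,0.06,-0.004,0,0,0,0,0,0.12,0,0,0,0,0,0,0.12,0,0,0.02,0,-0.03,0.08,0.1,0,0,0.06,0,-0.08,0.12,0,0,0,0.08,0,-0.1,0.15,0,0,0,0.08,0,-0.1,0.15,0,0,0,0.08,0,0,0,0,0,0,0,0]}}

```text
clock: 21.55
tool_pos: [0.5451, 0.0352, 0.1355]
eef_rot: [0.397, 0.58, -0.394, 0.592]
contact_force: [0.5, 0.3, -0.3]
opening: 1.002
```

```bash
python3 - <<'E'
from h import *
to2(.4487,.1233,.08,23,.05)
look("side","pics/s17.png",[],(340,200,470,310),6)
E
```

```text
shift [-0.3856, 0.3523, -0.2221] turn [-0.0043, 0.0416, 0.0115] F [ 0.5  0.3 -0.3] pos [0.5451 0.0352 0.1355] open 88.2 t 21.55 q [-0.37  0.77  0.37  1.93 -0.51  0.52  0.73]
```

View pics/s17.png

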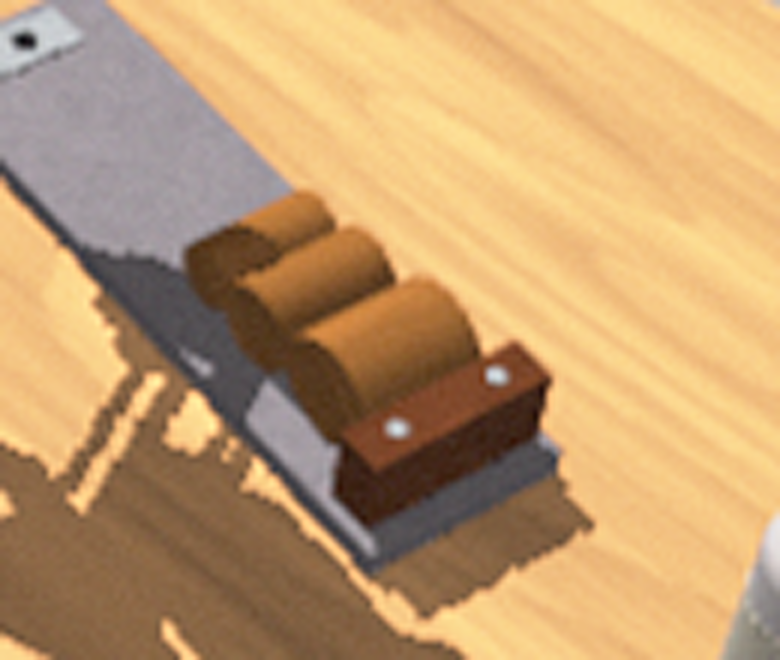

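Three dowels are in a row. On to dowel22.

>>> {"api": "send_rows", "payload": {"commands": [-0.1,0.09,0,0,0.02,0.012,0,-0.1,0.09,0,0,0.02,0,0,-0.1,0.09,-0.05,0,0,0,0,-0.06,0.06,-0.08,0,0,0,0,-0.03,0.02,-0.05,0,0,0,0,0,0,0,0,0,0,0]}}

```text
clock: 22.2
tool_pos: [0.4564, 0.1143, 0.0954]
eef_rot: [0.387, 0.59, -0.406, 0.581]
contact_force: [-0.6, 0.7, -0.0]
opening: 1.001
```

```bash
python3 - <<'E'
from h import *
to2(.4487,.1233,.06,23,.05)
look("wrist","pics/w18.png",[("dowel22",(.4487,.1233,-2.7407))])
E
```

```text
shift [-0.0306, 0.0358, -0.1415] turn [0.0019, 0.0143, 0.0131] F [-0.6  0.7 -0. ] pos [0.4564 0.1143 0.0954] open 88.1 t 22.2 q [-0.52  0.79  0.28  2.13 -0.62  0.33  0.66]
```

View pics/w18.png

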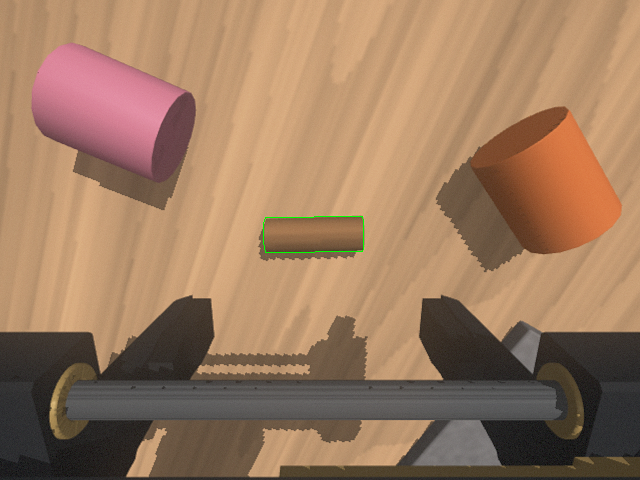

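>>> {"api": "send_rows", "payload": {"commands": [-0.031,0.036,-0.06,0.002,0.014,0.013,0,0,0,-0.09,0,0,0,0,-0.01,0,-0.06,0,0,0,0,0,0,0,0,0,0,0]}}

```text
clock: 22.65
tool_pos: [0.4532, 0.1215, 0.0424]
eef_rot: [0.38, 0.597, -0.403, 0.58]
contact_force: [-0.5, 0.7, 0.4]
opening: 1.002
```

```bash
python3 - <<'E'
from h import *
to2(.4487,.1233,.005,23,.05)
look("wrist","pics/w19.png",[("dowel22",(.4487,.1233,-2.7407))])
E
```

```text
shift [-0.018, 0.0073, -0.1497] turn [-0.0002, 0.0063, 0.0029] F [-0.5  0.7  0.4] pos [0.4532 0.1215 0.0424] open 88.1 t 22.65 q [-0.46  0.89  0.17  2.13 -0.66  0.22  0.7 ]
```

View pics/w19.png

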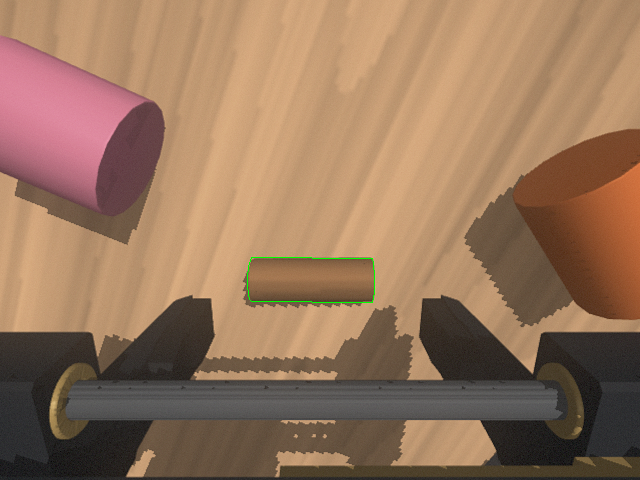

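>>> {"api": "send_rows", "payload": {"commands": [-0.02,0.007,-0.04,0,0.006,0,0,-0.01,0,-0.05,0,0,0,0,-0.01,0,-0.03,0,0,0,0,0,0,0,0,0,0,0]}}

```text
clock: 23.1
tool_pos: [0.4458, 0.1232, 0.0128]
eef_rot: [0.38, 0.599, -0.404, 0.578]
contact_force: [0.3, 0.2, -0.4]
opening: 1.001
```

```bash
python3 - <<'E'
from h import *
to2(.4487,.1233,.005,23,.05)
E
```

```text
shift [0.0114, 0.0003, -0.0311] turn [-0.0004, 0.0034, 0.0036] F [ 0.3  0.2 -0.4] pos [0.4458 0.1232 0.0128] open 88.1 t 23.1 q [-0.43  0.94  0.1   2.15 -0.68  0.13  0.71]
```

>>> {"api": "send_rows", "payload": {"commands": [0.01,0,-0.03,0,0,0,0,0,0,0,0,0,0,0,0,0,0,0,0,0,1,0,0,0,0,0,0,1,0,0,0,0,0,0,1,0,0,0,0,0,0,1,0,0,0,0,0,0,1], "newtons": 15}}

```text
clock: 23.8
tool_pos: [0.4498, 0.1235, 0.0059]
eef_rot: [0.38, 0.598, -0.403, 0.579]
contact_force: [-0.4, 0.4, 0.0]
opening: 0.682
```

```bash
python3 - <<'E'
from h import *
to2(.4487,.1233,.005,23,.05)
look("wrist","pics/w20.png")
E
```

```text
shift [-0.0045, -0.0006, -0.0038] turn [-0.0007, 0.005, 0.0036] F [-0.4  0.4  0. ] pos [0.4498 0.1235 0.0059] open 60.0 t 23.8 q [-0.42  0.95  0.09  2.14 -0.68  0.12  0.71]
```

View pics/w20.png

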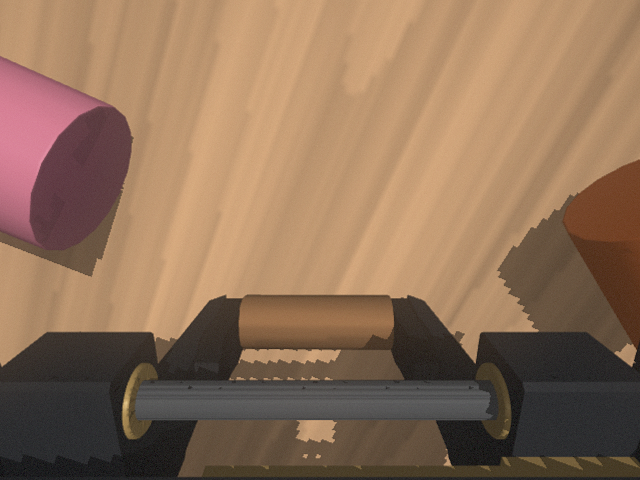

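>>> {"api": "send_rows", "payload": {"commands": [0,0,0.08,0,0,0,1,0,0,0.14,0,0,0,1,0.04,-0.04,0.14,0,0,0,1,0.12,-0.11,0.04,0,-0.016,-0.08,1,0.12,-0.11,0,0,-0.016,-0.08,1,0.12,-0.11,0,0,0,-0.08,1,0.12,-0.11,0,0,0,-0.08,1,0.12,-0.11,0,0,0,-0.02,1,0.06,-0.05,0,0,0,0,1,0,0,0,0,0,0,1]}}

```text
clock: 24.85
tool_pos: [0.6267, -0.0412, 0.1113]
eef_rot: [0.538, 0.458, -0.536, 0.462]
contact_force: [-1.1, 0.2, -1.0]
opening: 0.677
```

```bash
python3 - <<'E'
from h import *
to2(.6285,-.040,.06,-8,0)
look("wrist","pics/w21.png")
E
```

```text
shift [0.007, 0.0047, -0.2051] turn [0.0025, 0.0037, 0.0093] F [-1.1  0.2 -1. ] pos [ 0.6267 -0.0412  0.1113] open 59.6 t 24.85 q [-0.29  0.93  0.53  1.69 -0.66  0.71  0.43]
```

View pics/w21.png

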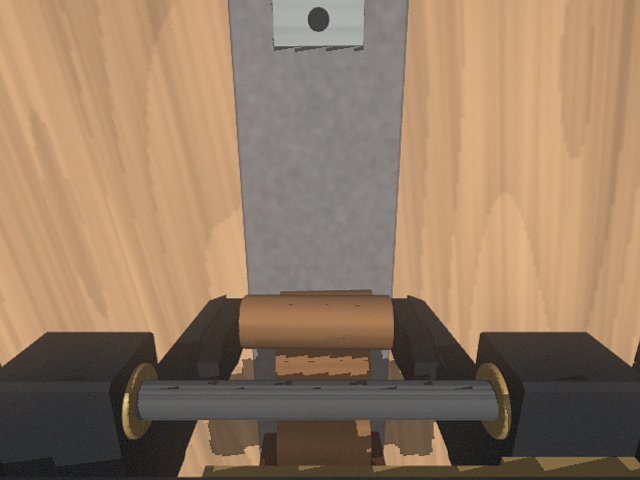

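```bash
python3 - <<'E'
from h import *
look("side","pics/s21.png",[],(280,150,500,340),3.5)
s=look("wrist","pics/x.png")
for n,p in (("52",(.6125,-.165,.067)),("42",(.619,-.1186,.057)),("32",(.624,-.0823,.047))): print(n,proj(s,p))
E
```

```text
52 [[327.61991552 462.25223309]]
42 [[326.83790167 389.94581378]]
32 [[325.97473317 329.53528702]]
```

View pics/s21.png

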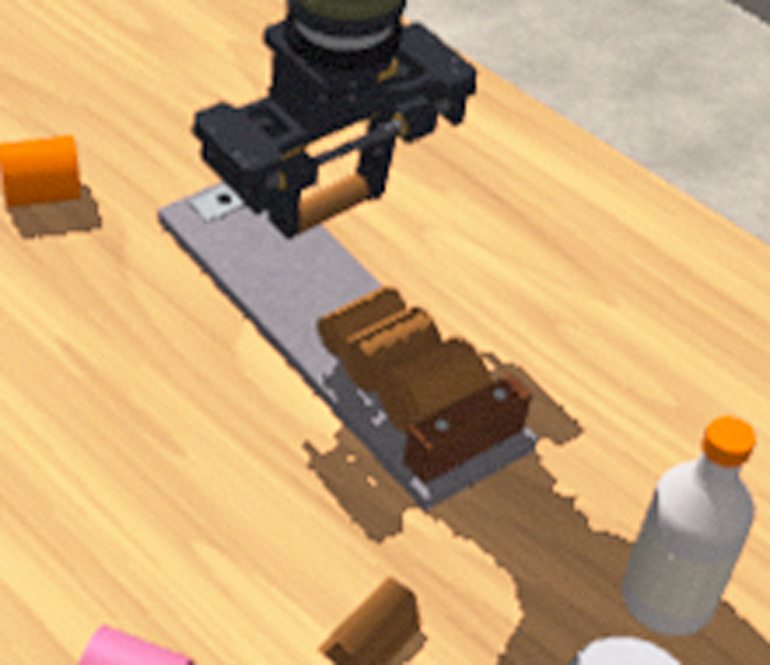

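>>> {"api": "send_rows", "payload": {"commands": [0.01,0.005,-0.1,0.002,0.003,0.009,1,0.01,0,-0.1,0,0,0,1,0.01,0,-0.1,0,0,0,1,0,0,-0.03,0,0,0,1,0,0,0,0,0,0,1]}}

```text
clock: 25.5
tool_pos: [0.626, -0.0262, 0.0267]
eef_rot: [0.531, 0.472, -0.531, 0.462]
contact_force: [0.0, 0.8, -0.5]
opening: 0.685
```

```bash
python3 - <<'E'
from h import *
to2(.6285,-.056,.021,-8,0)
E
```

```text
shift [0.0099, -0.1191, -0.0228] turn [-0.0069, -0.0054, -0.0069] F [ 0.   0.8 -0.5] pos [ 0.626  -0.0262  0.0267] open 60.3 t 25.5 q [-0.25  1.04  0.43  1.69 -0.73  0.59  0.49]
```

>>> {"api": "send_rows", "payload": {"commands": [0.006,-0.04,-0.01,-0.007,-0.005,-0.007,1,0.004,-0.03,-0.012,0,0,0,1,0,0,0,0,0,0,1]}}

```text
clock: 25.8
tool_pos: [0.629, -0.0444, 0.0235]
eef_rot: [0.534, 0.463, -0.533, 0.465]
contact_force: [0.0, 0.3, 0.3]
opening: 0.681
```

```bash
python3 - <<'E'
from h import *
to2(.6285,-.056,.021,-8,0)
look("side","pics/s22.png",[],(340,180,470,290),6)
E
```

```text
shift [-0.002, -0.0464, -0.0099] turn [0.001, 0.0015, -0.0001] F [0.  0.3 0.3] pos [ 0.629  -0.0444  0.0235] open 59.9 t 25.8 q [-0.23  1.05  0.43  1.69 -0.73  0.57  0.5 ]
```

View pics/s22.png

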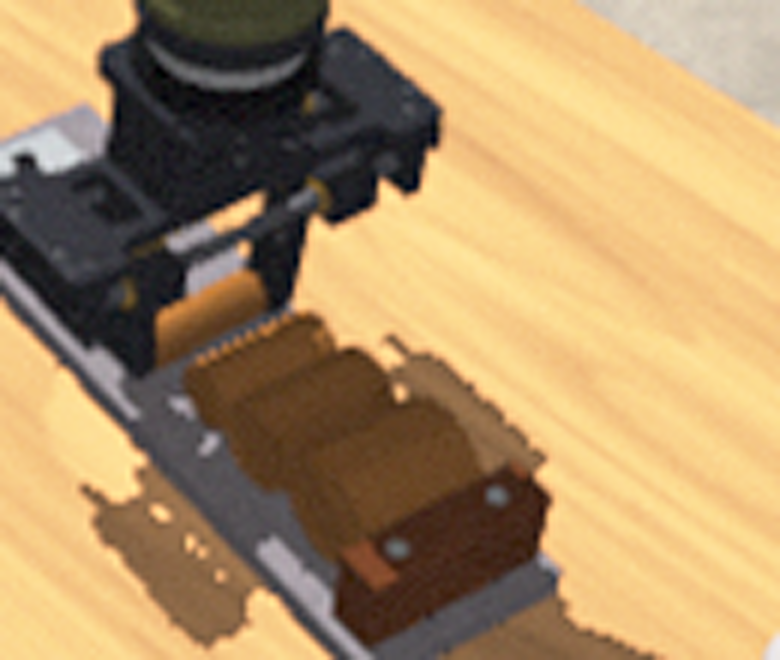

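>>> {"api": "send_rows", "payload": {"commands": [-0.002,-0.02,-0.012,0,0,0,1,-0.002,-0.016,0,0,0,0,1,0,0,0,0,0,0,1]}}

```text
clock: 26.15
tool_pos: [0.6292, -0.0533, 0.022]
eef_rot: [0.535, 0.463, -0.532, 0.465]
contact_force: [-0.2, -0.1, -0.4]
opening: 0.682
```

>>> {"api": "send_rows", "payload": {"commands": [-0.002,-0.014,0,0,0,0,1,0,0,0,0,0,0,1]}}

```text
clock: 26.35
tool_pos: [0.6285, -0.0576, 0.0219]
eef_rot: [0.535, 0.463, -0.532, 0.465]
contact_force: [-0.0, 0.3, -0.6]
opening: 0.683
```

>>> {"api": "send_rows", "payload": {"commands": [-0.002,-0.014,0,0,0,0,1,0,0,0,0,0,0,1]}}

```text
clock: 26.55
tool_pos: [0.6284, -0.0577, 0.0215]
eef_rot: [0.536, 0.465, -0.531, 0.464]
contact_force: [-0.6, 0.2, 0.3]
opening: 0.683
```

>>> {"api": "send_rows", "payload": {"commands": [0,0,0,0,0,0,0,0,0,0,0,0,0,0,0,0,0,0,0,0,0,0,0,0,0,0,0,0,0,0,0.06,-0.003,0,0,0,0,0,0.12,0,0,0,0,0,0,0.14,0,0,0,0,0,0,0.1,0,0,0,0,-0.1,-0.1,0,0,0,0.04,0,-0.12,-0.14,0,0,0,0.05,0,-0.12,-0.14,0,0,0,0.05,0,0,0,0,0,0,0,0]}}

```text
clock: 27.75
tool_pos: [0.5417, -0.1573, 0.1382]
eef_rot: [0.477, 0.518, -0.475, 0.528]
contact_force: [0.1, -0.3, -0.3]
opening: 1.001
```

```bash
python3 - <<'E'
from h import *
to2(.4535,-.2628,.1,7.7,0)
look("side","pics/s23.png",[],(280,150,500,340),3.5)
look("wrist","pics/w23.png",[("chock",(.4535,-.2628,-3.0073))])
E
```

```text
shift [-0.3529, -0.4219, -0.1529] turn [0.0044, 0.0081, 0.026] F [ 0.1 -0.3 -0.3] pos [ 0.5417 -0.1573  0.1382] open 88.0 t 27.75 q [-0.05  0.79  0.43  1.88 -0.56  0.58  0.84]
```

View pics/s23.png

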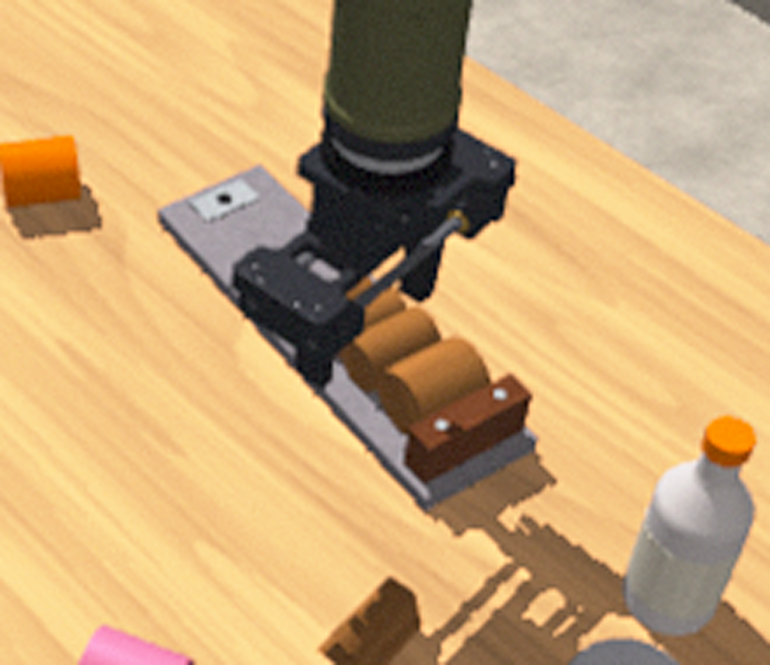

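View pics/w23.png

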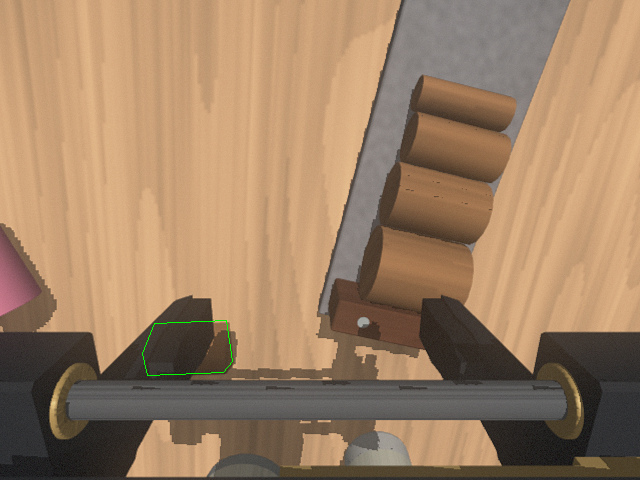

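All four dowels lie in a tight row. Now to the chock.

>>> {"api": "send_rows", "payload": {"commands": [-0.1,-0.12,0,0.004,0.008,0.026,0,-0.1,-0.12,0,0,0,0,0,-0.08,-0.1,0,0,0,0,0,-0.05,-0.06,0,0,0,0,0,0,0,0,0,0,0,0]}}

```text
clock: 28.35
tool_pos: [0.4696, -0.2466, 0.1389]
eef_rot: [0.464, 0.536, -0.456, 0.539]
contact_force: [0.7, 0.1, 0.5]
opening: 1.003
```

```bash
python3 - <<'E'
from h import *
to2(.4535,-.2628,.06,7.7,0)
look("wrist","pics/w24.png",[("chock",(.4535,-.2628,-3.0073))])
E
```

```text
shift [-0.0644, -0.0647, -0.3156] turn [-0.0037, 0.0064, -0.0132] F [0.7 0.1 0.5] pos [ 0.4696 -0.2466  0.1389] open 88.3 t 28.35 q [ 0.19  0.75  0.35  1.96 -0.52  0.51  1.08]
```

View pics/w24.png

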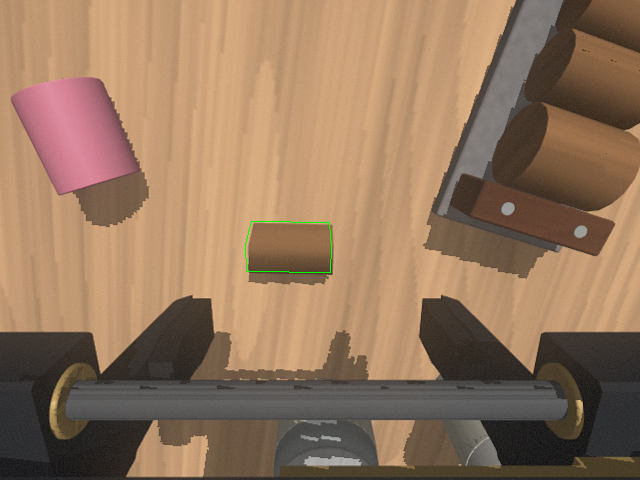

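>>> {"api": "send_rows", "payload": {"commands": [-0.04,-0.045,-0.1,-0.003,0.006,-0.013,0,-0.025,-0.02,-0.12,0,0,0,0,0,0,-0.06,0,0,0,0,0,0,0,0,0,0,0]}}

```text
clock: 28.8
tool_pos: [0.4647, -0.2534, 0.0671]
eef_rot: [0.465, 0.534, -0.457, 0.538]
contact_force: [-0.2, 0.6, 0.5]
opening: 1.003
```

```bash
python3 - <<'E'
from h import *
to2(.4535,-.2628,.045,7.7,0)
s=look("wrist","pics/w25.png",[("chock",(.4535,-.2628,-3.0073))])
cv2.imwrite("pics/w25c.png",cv2.resize(s["image"][200:390,180:420],None,fx=3,fy=3,interpolation=cv2.INTER_CUBIC))
s=look("side","pics/s25.png",[],(340,280,430,350),8)
E
```

```text
shift [-0.0449, -0.0378, -0.0883] turn [-0.0031, 0.0065, -0.0098] F [-0.2  0.6  0.5] pos [ 0.4647 -0.2534  0.0671] open 88.3 t 28.8 q [ 0.28  0.86  0.24  2.   -0.59  0.34  1.14]
```

View pics/w25c.png

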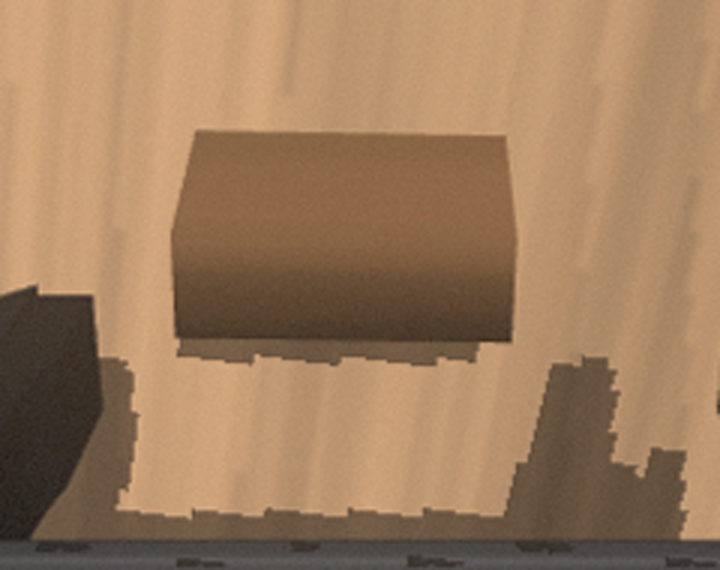

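View pics/s25.png

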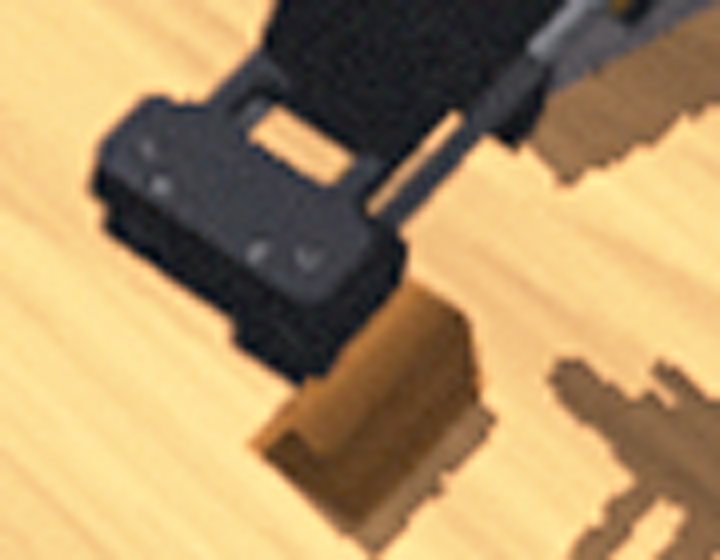

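View pics/w25.png

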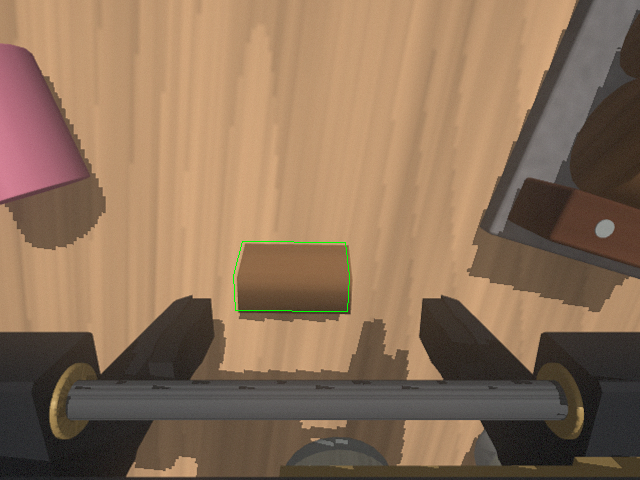

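```bash
python3 - <<'E'
from h import *
from plant import cams
s=cams.snapshot("side"); im=cv2.imread("pics/side0.png")
P=proj(s,place("chock",(.4535,-.2628,-3.0073)))
im=cv2.resize(im[300:360,350:420],None,fx=10,fy=10,interpolation=cv2.INTER_CUBIC)
q=((P-[350,300]+.5)*10).astype(int)
for a,b in [(0,1),(1,2),(2,3),(3,0),(4,5),(5,6),(6,7),(7,4),(0,4),(1,5),(2,6),(3,7)]: cv2.line(im,tuple(map(int,q[a])),tuple(map(int,q[b])),(0,255,0),1)
cv2.imwrite("pics/chk.png",im)
E
```

```text
(no output)
```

View pics/chk.png

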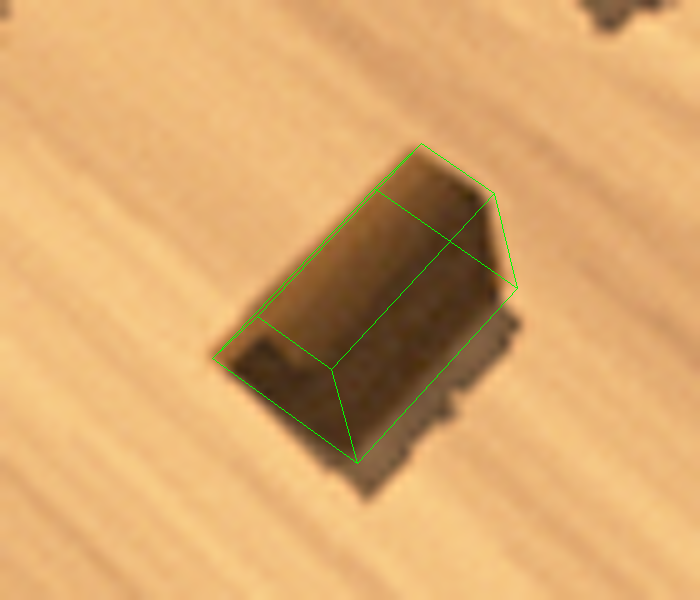

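>>> {"api": "send_rows", "payload": {"commands": [-0.045,-0.038,0,-0.003,0.006,-0.01,0,0,0,0,0,0,0,0,-0.01,0,-0.08,0,0,0,0,-0.01,0,-0.08,0,0,0,0,0,0,-0.03,0,0,0,0,0,0,0,0,0,0,0]}}

```text
clock: 29.55
tool_pos: [0.4513, -0.2671, 0.0253]
eef_rot: [0.466, 0.527, -0.466, 0.537]
contact_force: [-0.3, 0.2, 0.9]
opening: 1.001
```

```bash
python3 - <<'E'
from h import *
to2(.4535,-.2628,.006,7.7,0)
look("wrist","pics/w26.png",[("chock",(.4535,-.2628,-3.0073))])
E
```

```text
shift [0.0087, 0.0171, -0.0772] turn [0.0057, 0.0068, 0.0013] F [-0.3  0.2  0.9] pos [ 0.4513 -0.2671  0.0253] open 88.1 t 29.55 q [ 0.35  0.93  0.16  2.02 -0.62  0.22  1.18]
```

View pics/w26.png

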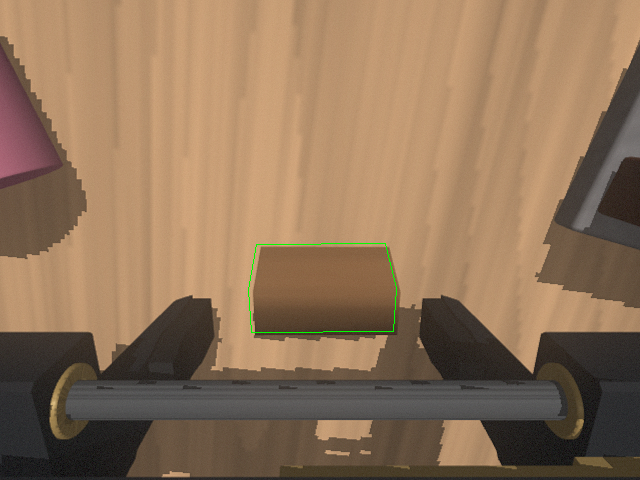

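>>> {"api": "send_rows", "payload": {"commands": [0.006,0.016,-0.04,0.005,0.006,0,0,0,0,-0.035,0,0,0,0,0,0,0,0,0,0,0]}}

```text
clock: 29.9
tool_pos: [0.4546, -0.2634, 0.0073]
eef_rot: [0.466, 0.53, -0.466, 0.534]
contact_force: [-0.3, 0.6, 0.6]
opening: 1.0
```

```bash
python3 - <<'E'
from h import *
to2(.4535,-.2628,.006,7.7,0)
E
```

```text
shift [-0.0045, 0.0025, -0.0051] turn [0.0017, 0.0024, 0.001] F [-0.3  0.6  0.6] pos [ 0.4546 -0.2634  0.0073] open 88.0 t 29.9 q [ 0.35  0.97  0.15  2.01 -0.62  0.2   1.18]
```

Close and lift, checking the hold before carrying.

>>> {"api": "send_rows", "payload": {"commands": [0,0,0,0,0,0,1,0,0,0,0,0,0,1,0,0,0,0,0,0,1,0,0,0,0,0,0,1,0,0,0,0,0,0,1,0,0,0.08,0,0,0,1,0,0,0.14,0,0,0,1,0,0,0.14,0,0,0,1,0,0,0.1,0,0,0,1,0,0,0,0,0,0,1], "newtons": 25}}

```text
clock: 30.9
tool_pos: [0.4535, -0.263, 0.126]
eef_rot: [0.466, 0.531, -0.466, 0.533]
contact_force: [-0.2, -0.4, 0.4]
opening: 0.678
```

```bash
python3 - <<'E'
from h import *
to2(.632,-.006,.12,-8,0)
look("wrist","pics/w27.png")
look("top","pics/t27.png",[],(270,140,450,300),4)
E
```

```text
shift [0.7142, 1.0282, -0.024] turn [0.001, 0.0013, -0.1727] F [-0.2 -0.4  0.4] pos [ 0.4535 -0.263   0.126 ] open 59.6 t 30.9 q [ 0.23  0.77  0.35  1.99 -0.54  0.47  1.11]
```

View pics/w27.png

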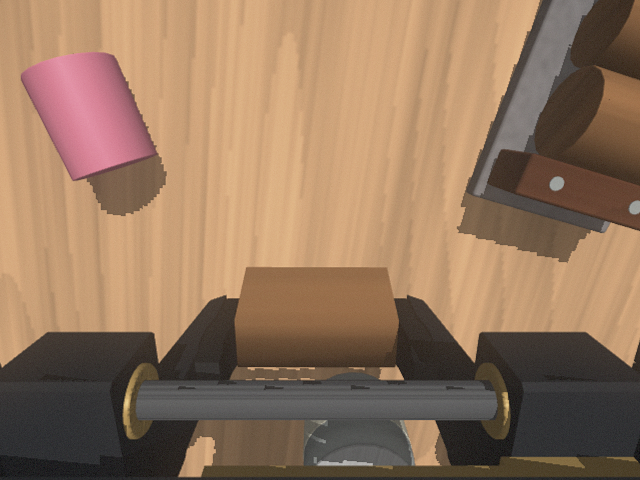

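View pics/t27.png

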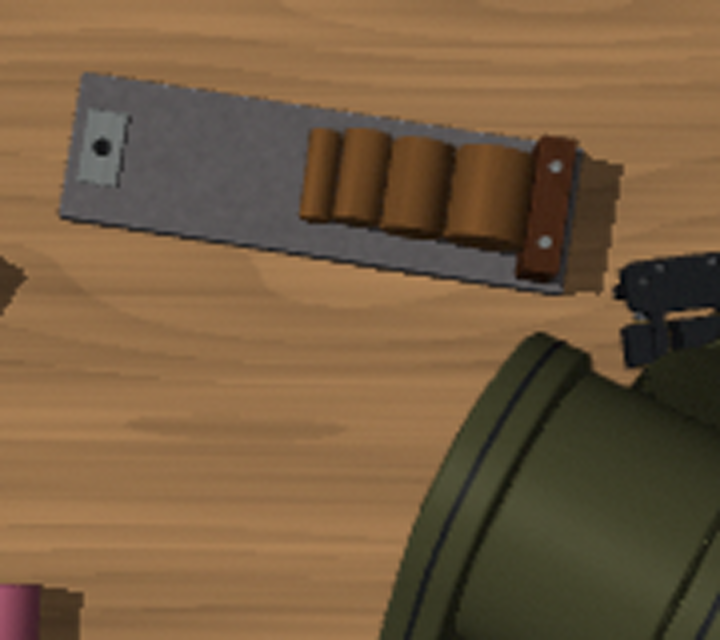

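>>> {"api": "send_rows", "payload": {"commands": [0.1,0.14,0,0,0,-0.03,1,0.12,0.17,0,0,0,-0.04,1,0.12,0.17,0,0,0,-0.04,1,0.12,0.17,0,0,0,-0.04,1,0.12,0.17,0,0,0,-0.02,1,0.08,0.12,0,0,0,0,1,0.05,0.07,0,0,0,0,1,0,0,0,0,0,0,1,0,0,0,0,0,0,1]}}

```text
clock: 31.9
tool_pos: [0.6214, -0.004, 0.1078]
eef_rot: [-0.531, -0.467, 0.542, -0.453]
contact_force: [-0.4, -0.6, -0.7]
opening: 0.679
```

```bash
python3 - <<'E'
from h import *
to2(.632,-.010,.07,-8,0)
look("wrist","pics/w28.png")
E
```

```text
shift [0.0422, -0.024, -0.1512] turn [-0.0028, -0.0157, 0.0085] F [-0.4 -0.6 -0.7] pos [ 0.6214 -0.004   0.1078] open 59.8 t 31.9 q [-0.36  0.94  0.56  1.68 -0.69  0.76  0.39]
```

View pics/w28.png

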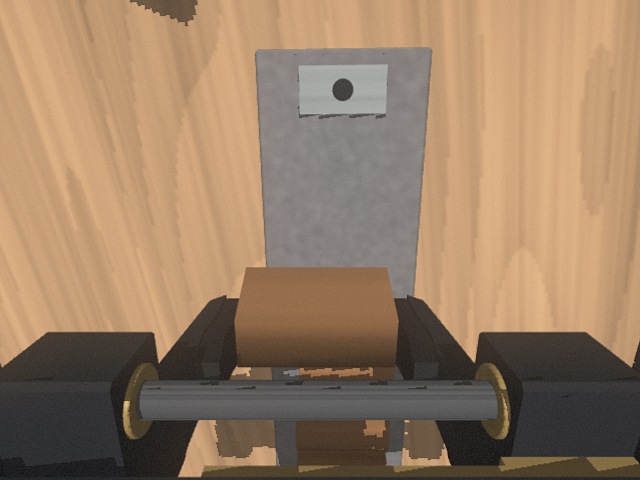

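Correct x and rotation, then come down.

>>> {"api": "send_rows", "payload": {"commands": [0.042,-0.01,-0.05,-0.003,-0.015,0.008,1,0,0,-0.07,0,0,0,1,0,0,-0.06,0,0,0,1,0,0,0,0,0,0,1]}}

```text
clock: 32.35
tool_pos: [0.628, -0.0147, 0.0605]
eef_rot: [-0.534, -0.461, 0.538, -0.46]
contact_force: [-0.7, -0.1, -0.1]
opening: 0.676
```

```bash
python3 - <<'E'
from h import *
to2(.632,-.014,.0235,-8,0)
look("wrist","pics/w29.png")
E
```

```text
shift [0.0159, 0.0029, -0.148] turn [0.0019, -0.003, 0.0077] F [-0.7 -0.1 -0.1] pos [ 0.628  -0.0147  0.0605] open 59.5 t 32.35 q [-0.32  1.    0.51  1.69 -0.73  0.65  0.45]
```

View pics/w29.png

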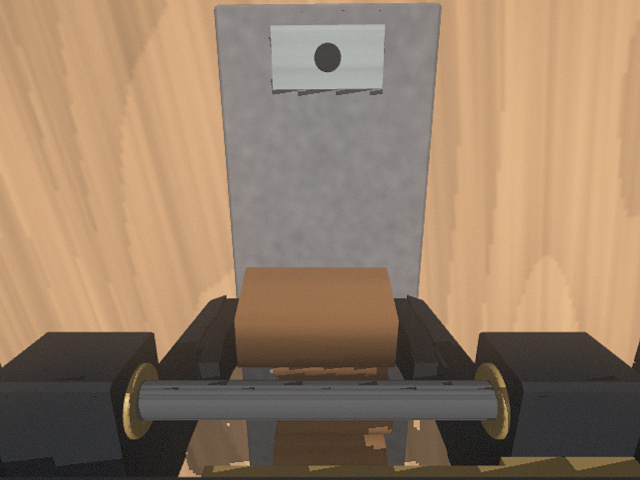

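>>> {"api": "send_rows", "payload": {"commands": [0.016,0.004,-0.06,0.002,-0.003,0.007,1,0,0,-0.06,0,0,0,1,0,0,-0.02,0,0,0,1,0,0,0,0,0,0,1]}}

```text
clock: 32.8
tool_pos: [0.6334, -0.0156, 0.0248]
eef_rot: [0.535, 0.462, -0.533, 0.464]
contact_force: [0.2, 0.6, -0.1]
opening: 0.68
```

```bash
python3 - <<'E'
from h import *
to2(.632,-.0288,.0225,-8,0)
E
```

```text
shift [-0.0056, -0.0529, -0.0091] turn [0.0006, 0.0023, 0.0013] F [ 0.2  0.6 -0.1] pos [ 0.6334 -0.0156  0.0248] open 59.8 t 32.8 q [-0.29  1.05  0.46  1.68 -0.77  0.59  0.48]
```

>>> {"api": "send_rows", "payload": {"commands": [-0.004,-0.02,-0.006,0,0.002,0,1,-0.003,-0.02,-0.004,0,0,0,1,0,0,0,0,0,0,1]}}

```text
clock: 33.1
tool_pos: [0.6323, -0.0252, 0.0231]
eef_rot: [0.534, 0.463, -0.533, 0.464]
contact_force: [0.1, 0.1, -0.6]
opening: 0.677
```

>>> {"api": "send_rows", "payload": {"commands": [-0.002,-0.014,0,0,0,0,1,0,0,0,0,0,0,1]}}

```text
clock: 33.3
tool_pos: [0.6322, -0.029, 0.0236]
eef_rot: [0.535, 0.463, -0.533, 0.464]
contact_force: [-0.2, 0.7, -0.3]
opening: 0.674
```

>>> {"api": "send_rows", "payload": {"commands": [-0.002,-0.014,0,0,0,0,1,0,0,0,0,0,0,1]}}

```text
clock: 33.5
tool_pos: [0.632, -0.0302, 0.0235]
eef_rot: [0.535, 0.465, -0.532, 0.464]
contact_force: [1.1, 0.2, -0.3]
opening: 0.675
```

```bash
python3 - <<'E'
from h import *
to2(.632,-.0288,.0225,-8,0)
look("side","pics/s30.png",[],(340,180,470,290),6)
E
```

```text
shift [-0.0001, 0.0056, -0.004] turn [-0.0028, 0.0018, -0.0004] F [ 1.1  0.2 -0.3] pos [ 0.632  -0.0302  0.0235] open 59.4 t 33.5 q [-0.26  1.05  0.45  1.69 -0.76  0.59  0.51]
```

View pics/s30.png

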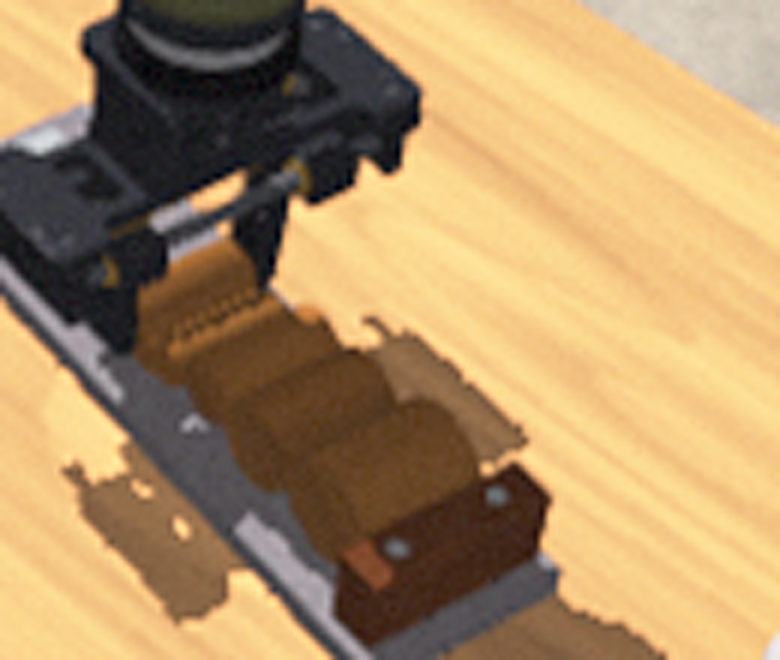

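>>> {"api": "send_rows", "payload": {"commands": [0,0,-0.006,0,0,0,1,0,0,0,0,0,0,0,0,0,0,0,0,0,0,0,0,0,0,0,0,0,0,0,0,0,0,0,0,0,0,0.05,0,0,0,0,0,0,0.1,0,0,0,0,0,0,0.14,0,0,0,0,0,0,0.14,0,0,0,0,-0.1,0.16,0,0,0,0,0,-0.1,0.18,0,0,0,0,0,-0.1,0.18,0,0,0,0,0]}}

```text
clock: 34.75
tool_pos: [0.5597, 0.0886, 0.1405]
eef_rot: [0.54, 0.454, -0.535, 0.465]
contact_force: [0.8, 1.3, 0.0]
opening: 1.001
```

>>> {"api": "send_rows", "payload": {"commands": [-0.1,0.18,0,0,0,0,0,-0.1,0.18,0,0,0,0,0,-0.05,0.1,0,0,0,0,0,0,0,0,0,0,0,0]}}

```text
clock: 35.15
tool_pos: [0.4926, 0.2118, 0.1436]
eef_rot: [0.539, 0.459, -0.531, 0.465]
contact_force: [0.3, -0.1, -0.2]
opening: 0.999
```

```bash
cat > chk.py <<'E'
from h import *
u=np.array([.139,.990]); o=np.array([.6264,-.0569]); z=.015
items=[(n,(*(o+u*s_),-.139),z) for n,s_ in (("dowel52",-.110),("dowel42",-.0633),("dowel32",-.0266),("dowel22",-.0001),("chock",.0279))]
s=look("top","pics/t31.png",items,(280,150,430,270),5.3)
cv2.imwrite("pics/t31b.png",cv2.resize(s["image"][150:270,280:430],None,fx=5.3,fy=5.3,interpolation=cv2.INTER_CUBIC))
s=look("side","pics/s31.png",[],(320,190,450,300),6)
E
python3 chk.py
```

```text
(no output)
```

View pics/t31b.png

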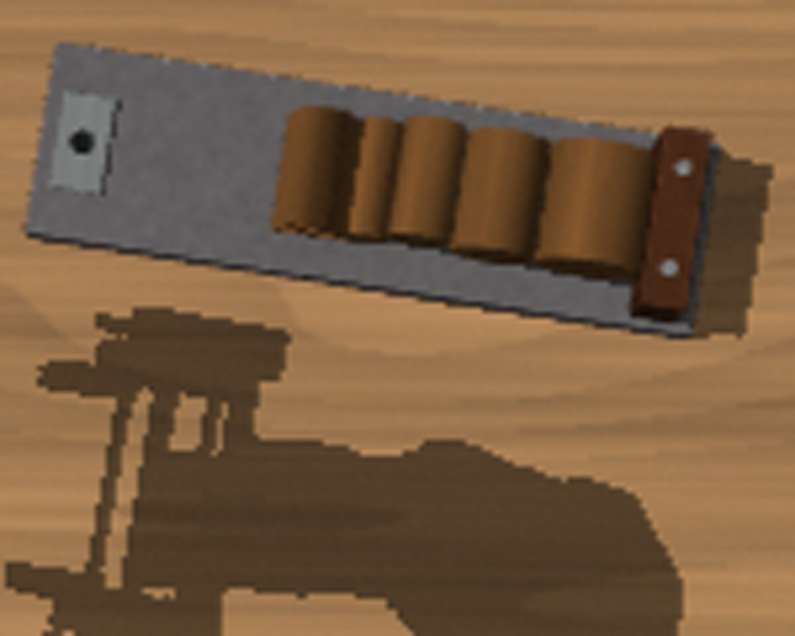

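View pics/t31.png

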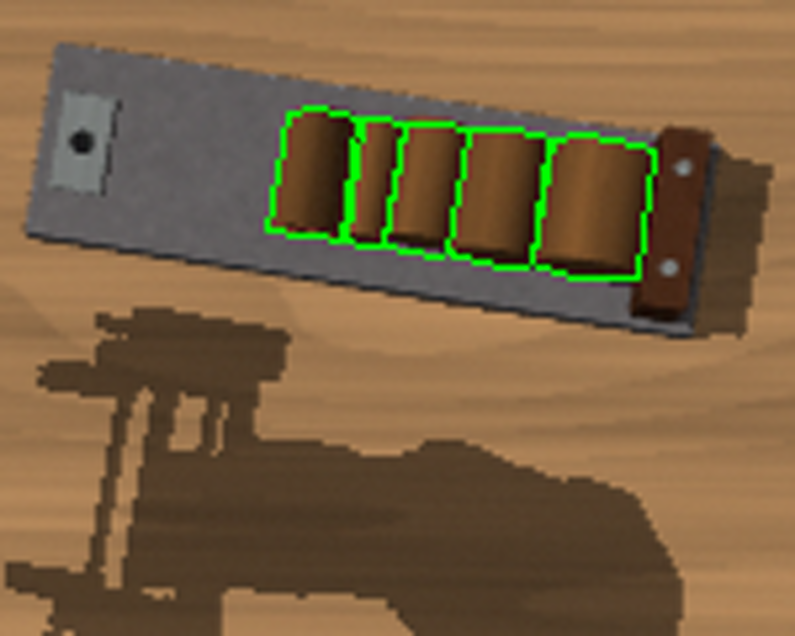

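View pics/s31.png

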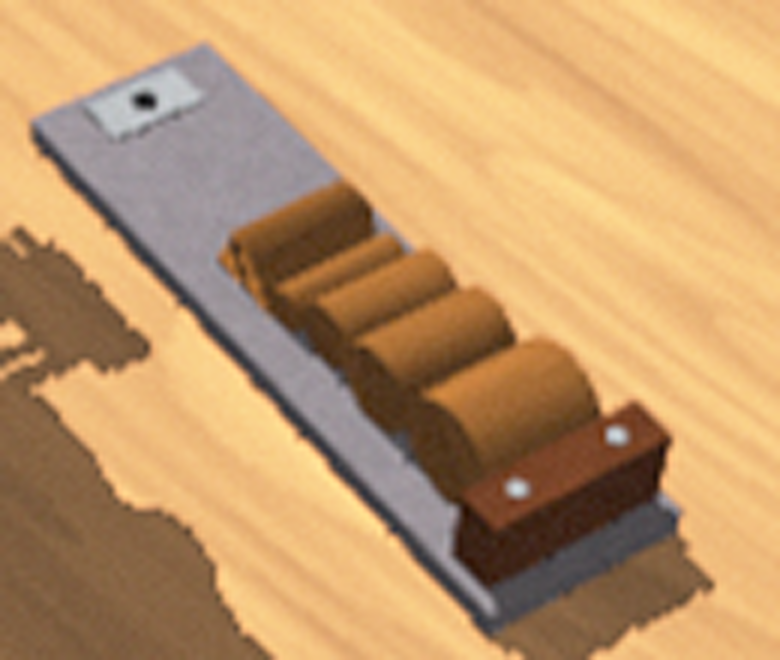

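```bash
python3 - <<'E'
from plant import cams,job
import cv2,numpy as np
a=cams.snapshot("top")["image"].astype(int); b=cv2.imread("pics/top0.png").astype(int)
print("moved px near bystanders:",[(n,int((abs(a-b).sum(2)>60)[y0:y1,x0:x1].sum())) for n,(x0,y0,x1,y1) in dict(bottle=(455,165,495,205),jar=(145,180,185,215),tin=(468,212,510,252)).items()])
print(job.finish_job())
E
```

```text
moved px near bystanders: [('bottle', 111), ('jar', 574), ('tin', 392)]
the job is handed in; nothing more can be done
None
```

```bash
python3 - <<'E'
from plant import cams
import cv2,numpy as np
a=cams.snapshot("top")["image"]; b=cv2.imread("pics/top0.png")
L=[np.hstack([cv2.resize(i[y-30:y+30,x-35:x+35],(350,190)) for i in (b,a)]) for x,y in((475,185),(165,198),(490,232))]
cv2.imwrite("pics/by.png",np.vstack(L))
E
```

```text
the job is handed in; nothing more can be done
```

I placed the four dowels on the board, thickest to thinnest (52, 42, 32, 22 mm) from the end stop. The chock sits on its base against the thinnest dowel. I handed the job in at about 35 s on the clock, with the gripper open and clear of everything.

- **Row:** In the last top and side pictures, the outlines drawn where touching pieces should lie matched all five to about 1 pixel (2–3 mm). The row was square across the board and near its middle, with no visible gaps apart from a dark strip of about 2 mm or shading between the 22 mm dowel and the chock.
- **Bystanders:** My last check disagreed. Comparing before and after in the top view, pixels changed near the bottle (111), the jar (574) and the tin (392). The arm was never sent near them and no contact force showed. I think its shadow or changed lighting caused this, but I had handed the job in before I could look at those areas. So I have not confirmed that the bystanders stayed put.
- **Contact:** The force readings stayed within noise while I pushed pieces together. I judged contact from the tool stopping short or tilting slightly, and then from the pictures.

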